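Crank the router lift up to its stop

TASK

Raise the router cutter to the top of its travel: lift the loose crank out of its wooden stand, put it down the crank hole in the router table and feel it fully home onto the hidden hex spindle, then wind it clockwise (seen from above) until the lift comes up against its stop. Be gentle: never ram or strain the crank against the lift, and leave the other things on the bench alone. Leave the crank standing on the spindle and let go of it.

Things in the scene. Friction and masses are not known exactly. Their poses are not given: they have to be found in the camera images.
- crank_hub (a point): Centre of the hub of the loose steel crank, half-way up: a dark block 30 mm along x, 24 mm along y, 30 mm high, with flat sides at y = -12 and +12 mm for gripping. z up; x points along the crank arm (bar 14 mm wide, 8 mm high, 3 to 11 mm above this point) to the knob. The crank stands upright, weighs about 0.43 kg, and its yaw is anything. Below the hub: a round shaft 18 mm thick, then the socket.
- crank_grip (a point): Middle of the crank's grip knob: a black upright plastic cylinder 24 mm thick, from 20 mm below to 16 mm above this point. It lies 60 mm from the crank's axis along the arm and 33 mm above the hub centre. It turns freely about its own upright axis, so it can be held without turning the hand while the crank goes round.
- crank_mouth (a point): Centre of the open lower end of the crank's socket, 85 mm below the hub centre. The socket is a hexagonal steel tube, 41 mm across its outer flats and 47 mm across its corners; inside it is a hexagon 33.2 mm across flats, 28 mm deep, its flats facing the crank's x and every 60 degrees from it.
- crank_hole (a point): Centre of the round crank hole, 54 mm wide with a chamfered rim, in the aluminium insert plate of the router table; at the plate's top face, 100 mm above the bench. z up. The plate is 10 mm thick. The hidden spindle stands below it on the same axis.
- spindle_top (a point): On the crank hole's axis 30 mm below the plate's top: the upper face of the spindle's steel hexagon, 32 mm across flats, 20 mm high, with a 6 mm cone on it. The hexagon's angle is unknown and not measured (this frame is the table's): it must be felt for. A socket out of line stops on this face and drops when turned into line under a light press; some 4 degrees of play to either side when seated.
- spindle_shoulder (a point): On the same axis, 50 mm below the plate's top: the round shoulder on which a fully seated socket's mouth rests. The spindle is stiff: it takes about 0.15 N m (2.5 N at the knob) to turn, so a light press does not turn it, and it stays where it is left. A press of 5 to 10 N is enough to feel and seat the crank; over 25 N is ramming it.
- router_table: The router table: a wooden box with its top 100 mm above the bench, 340 mm by 370 mm. Its origin is on the axis of the crank hole at bench level; it reaches from -140 to +200 mm along its x and from -120 to +250 mm along its y. The aluminium plate (200 mm by 240 mm) is set in flush; the cutter stands in a second hole 44 mm wide, at x = 20, y = 110 mm.
- cutter (a joint): Height of the router cutter above its lowest position, in m: 0 (lowest) to 0.012 (top, at the stop). It rises 1.5 mm per radian of the spindle (9.4 mm a turn) as the crank is wound clockwise seen from above. It starts between 0 and 3 mm, so 6 to 8 rad of winding are needed. At the stop the crank goes hard at once: 10 N at the knob tells it, over 20 N strains it.
- crank_stand: Wooden block 80 x 80 x 70 mm on the bench in which the crank stands, socket down, in a round hole 54 mm wide and 35 mm deep. Origin at the centre of its underside. The crank's mouth is 35 mm above the bench at the start.
- bit_block: Wooden block 75 x 75 x 45 mm holding four router bits, 75 mm high overall. Fixed; not needed.
- push_block: Loose wooden push block 50 x 110 x 42 mm lying on the router table. Leave alone.
- collet_wrench: Loose steel wrench 150 mm long lying on the router table. Leave alone.
- glue: Loose white glue bottle 160 mm tall on the bench. Leave alone.
- clamp: Loose bar clamp lying on the bench, 300 mm long. Leave alone.
- offcut: Loose wooden offcut 140 x 45 x 18 mm on the bench. Leave alone.
- mallet: Loose hammer lying on the bench. Leave alone.
- drill_driver: Loose cordless drill standing on its battery, 200 mm tall. Leave alone.

How it is judged:
By the outcome, as a careful person would: the job done as asked, in the order asked, and still so for the second after the job is handed in, with the robot touching nothing.
It also fails if it takes over 72 s, if anything falls off the work surface, if the arm or the gripper's body presses on something with over 40 N, if the wrist force passes 120 N, or if a joint passes its speed limit or range.

ROBOT

A 6-joint arm with a two-finger parallel gripper is mounted at the origin on the work surface. World frame = base frame: x ahead of the robot, y to its left, z up, the work surface at z = 0. Lengths are in mm, angles in rad, forces in N, time in s.
With the tool pointing down it reaches from about 375 to 975 mm from the base axis. Payload 3.8 kg.
Tool frame: the origin (TCP) lies midway between the tips of the shut fingers; the grasp point (between the pads) lies 19 mm behind it; z points along the fingers, y is the direction in which the jaws open and shut (so a half turn about z gives the same grasp; the last joint's range is limited). The gripper opens to 85 mm and grips with 20 to 120 N. Pads are 22 mm wide; open, the fingers measure 114 mm over their backs; the gripper's body (76 mm by 85 mm) begins 54 mm behind the grasp point. The pads swing forward as they close: fully open they stand 13 mm farther back than shut.
Start: joints at [-1.271, 0.264, 1.604, -0, 1.274, -0.037], TCP at [223.061, -637.073, 231.28] pointing down, gripper open.
Joint ranges: [-2.63, 2.63], [-0.94, 2.18], [0.31, 2.57], [-1.31, 4.45], [0, 2.66], [-2.55, 2.55]. Speed limits (rad/s): [2.57, 2.57, 3.14, 3.14, 3.14, 3.14].

INTERFACE

Orientations are given as [roll, pitch, yaw] about the fixed x, y, z axes, in that order (R = Rz(yaw) Ry(pitch) Rx(roll)).
In Python, from bench import arm, eyes, order gives the robot as it stands.
- The arm moves only by the tool arm_command, never from a script. Its argument "targets" is text: rows parted by semicolons, each of 5 numbers parted by spaces: the shift along the world's x, y, z in mm, then the turn about the world's z in degrees, then the finger opening in mm, from 0 to 85.4. In form: x y z roll fingers; .... A call has 1 to 8 rows; each row is the pose to reach, as a shift and turn from the pose measured when the call began; what a row does not reach only later rows make up. A row lasts 1/12 s, in which the tool goes at most 41.7 mm and 7.16 degrees, less where a joint would pass 70% of its speed; a pose out of reach is approached as far as the arm can. A call with a gripper value outside its range is refused whole. The fingers move at their own pace and stop on an object; the grip force is fixed at half the most. Time passes only in rows, so rows that repeat a pose let the fingers close. It gives the time, the measured TCP pose, the force and the opening at its end, in the units of the state.
- arm.read_state(): the state, without advancing time (a new reading comes with each control period).
- eyes.get_image(name): name is "side" or "top"; returns a dict with "color" (384x512x3 uint8, red, green, blue), "fov_y" (degrees; the focal length in pixels is half the picture's height over the tangent of half this angle, whatever the lens; pixels are square), "cx", "cy" (the principal point, pixels), "dist_coeffs" ([k1, k2, p1, p2, k3] as OpenCV has them; the pictures are not rectified), "position" and "rotation" of the camera in the world. Camera axes: x right, y down, z forward; pixel columns grow to the right and rows downward; lengths in mm; the calibration is good to about 2 mm. A picture is of the moment at which its call begins. There is no depth.
- order.sign_off(): hands the job in, once; it reports no verdict.
The state is a dict: "t": time; "joint_pos": joint angles; "dq": joint speeds; "effort": joint torques, N m; "tcp_pos": TCP position; "ee_rot": TCP orientation; "force": force on the tool from outside, world axes, zero at the start; "wrist_torque": the same for the moment, N m; "opening": finger opening in mm.
Only numpy, scipy, OpenCV 4.12 (cv2) and the standard library are available. Lean on these libraries where they do the work, as an engineer would, in place of code of your own. Each camera call takes 0.05 s, during which the arm holds its last target.

## Working session

There is one attempt and no reset: what is moved stays moved. The work goes in short steps, Python scripts to look and compute and a tool call to move; the robot and the scene stay as the last step left them, time stands still between calls to the robot, and variables do not carry over. Pictures are saved under pics/ and viewed, and the job is handed in when it is done.

Besides the shell and the picture viewer there is one more tool, called as a command line: name --argument value ..., lists and objects as JSON in quotes. arm_command: Moves the arm, as the interface text tells. Its arguments: {"type":"object","properties":{"targets":{"type":"string"}},"required":["targets"]}

```bash
mkdir -p pics; ls; cat > h.py <<'E'
import numpy as np, cv2
from bench import arm, eyes, order
def grab(n,fn):
    d=eyes.get_image(n); cv2.imwrite('pics/'+fn+'.png',cv2.cvtColor(d['color'],cv2.COLOR_RGB2BGR)); 
    import pickle; pickle.dump(d,open('pics/'+fn+'.pkl','wb')); return d
def load(fn):
    import pickle; return pickle.load(open('pics/'+fn+'.pkl','rb'))
def K(d):
    f=d['color'].shape[0]/2/np.tan(np.radians(d['fov_y'])/2)
    return np.array([[f,0,d['cx']],[0,f,d['cy']],[0,0,1.]])
def ray(d,uv):
    p=cv2.undistortPoints(np.array([[uv]],float),K(d),np.array(d['dist_coeffs'],float))[0,0]
    return np.array(d['position'],float),np.array(d['rotation'],float).reshape(3,3)@np.array([p[0],p[1],1])
def onz(d,uv,z):
    o,v=ray(d,uv); return o+v*(z-o[2])/v[2]
def proj(d,P):
    R=np.array(d['rotation'],float).reshape(3,3); t=-R.T@np.array(d['position'],float)
    return cv2.projectPoints(np.array(P,float).reshape(-1,1,3),cv2.Rodrigues(R.T)[0],t,K(d),np.array(d['dist_coeffs'],float))[0][:,0]
E
python3 - <<'E'
from h import *
for n in('side','top'):
    d=grab(n,n+'0'); print({k:v for k,v in d.items() if k!='color'})
print(arm.read_state())
E
```

```text
pics
{'fov_y': 43.080891682995166, 'cx': 254.51596467422533, 'cy': 192.7741351119551, 'dist_coeffs': array([-0.01470376,  0.        ,  0.        ,  0.        ,  0.        ]), 'position': array([-304.94987989,  815.56736091, 1430.13193997]), 'rotation': array([-2.42964276, -0.01407744, -2.33770676])}
{'fov_y': 47.93827024296082, 'cx': 252.78571220213695, 'cy': 196.8040288429392, 'dist_coeffs': array([-0.14342045,  0.        ,  0.        ,  0.        ,  0.        ]), 'position': array([ 307.15823588,   12.4012681 , 1771.02660854]), 'rotation': array([-3.01405812e+00, -6.73251330e-04, -1.59039627e+00])}
{'t': 0.1, 'joint_pos': array([-1.27087930e+00,  2.64662361e-01,  1.60527281e+00,  4.32599464e-06,
        1.27372365e+00, -3.68818145e-02]), 'dq': array([-1.94250160e-06, -1.30668397e-03, -3.26630505e-03, -9.59447389e-04,
       -8.12420626e-04,  4.67468487e-04]), 'effort': array([ 3.85642825e-04, -5.16708469e+01, -3.68589699e+01,  7.64939642e-06,
        6.34493743e-03, -1.47043551e-05]), 'tcp_pos': array([ 222.87425272, -636.41801056,  230.07785334]), 'ee_rot': array([-3.13952804e+00, -8.03177817e-05,  3.36797485e-01]), 'force': array([-0.07685575,  0.05802401, -0.17328137]), 'wrist_torque': array([ 0.02547025, -0.00189726,  0.01062034]), 'opening': 84.85713357198941}
```

```bash
python3 - <<'E'
s=open('h.py').read()
s=s.replace("np.array(d['rotation'],float).reshape(3,3)","RR(d['rotation'])")
s=s.replace("def K(d)","from scipy.spatial.transform import Rotation\ndef RR(r): return Rotation.from_euler('xyz',r).as_matrix()\ndef K(d)")
open('h.py','w').write(s)
E
cat h.py|head -15
```

```text
import numpy as np, cv2
from bench import arm, eyes, order
def grab(n,fn):
    d=eyes.get_image(n); cv2.imwrite('pics/'+fn+'.png',cv2.cvtColor(d['color'],cv2.COLOR_RGB2BGR)); 
    import pickle; pickle.dump(d,open('pics/'+fn+'.pkl','wb')); return d
def load(fn):
    import pickle; return pickle.load(open('pics/'+fn+'.pkl','rb'))
from scipy.spatial.transform import Rotation
def RR(r): return Rotation.from_euler('xyz',r).as_matrix()
def K(d):
    f=d['color'].shape[0]/2/np.tan(np.radians(d['fov_y'])/2)
    return np.array([[f,0,d['cx']],[0,f,d['cy']],[0,0,1.]])
def ray(d,uv):
    p=cv2.undistortPoints(np.array([[uv]],float),K(d),np.array(d['dist_coeffs'],float))[0,0]
    return np.array(d['position'],float),RR(d['rotation'])@np.array([p[0],p[1],1])
```

View pics/side0.png

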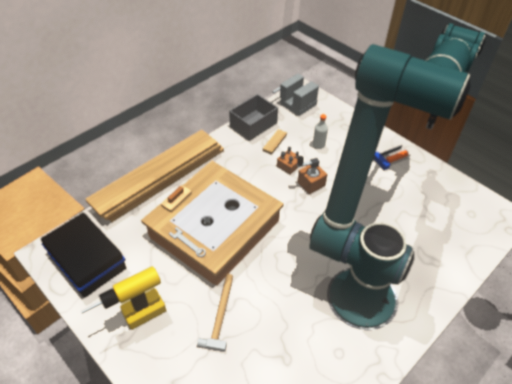

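View pics/top0.png

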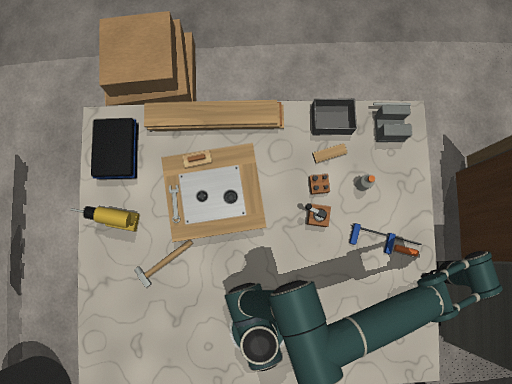

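```bash
python3 - <<'E'
import cv2
a=cv2.imread('pics/top0.png');b=cv2.imread('pics/side0.png')
f=lambda i,x,y,w,h,s:cv2.resize(i[y:y+h,x:x+w],None,fx=s,fy=s,interpolation=cv2.INTER_CUBIC)
cv2.imwrite('pics/z1.png',f(a,285,165,65,70,8))
cv2.imwrite('pics/z2.png',f(a,155,135,115,110,5))
cv2.imwrite('pics/z3.png',f(b,270,140,70,60,8))
cv2.imwrite('pics/z4.png',f(b,140,155,150,125,5))
E
```

```text
(no output)
```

View pics/z1.png

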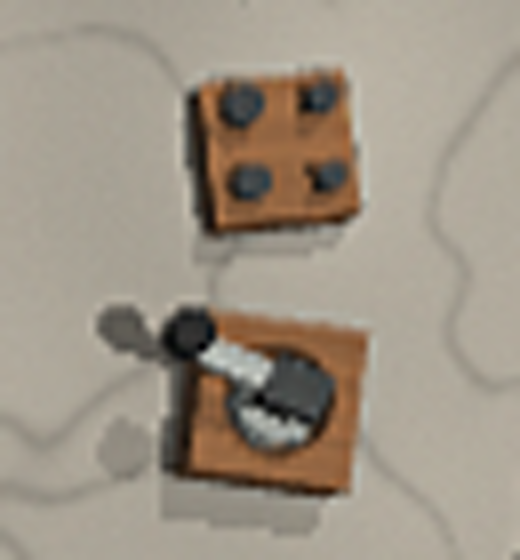

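View pics/z2.png

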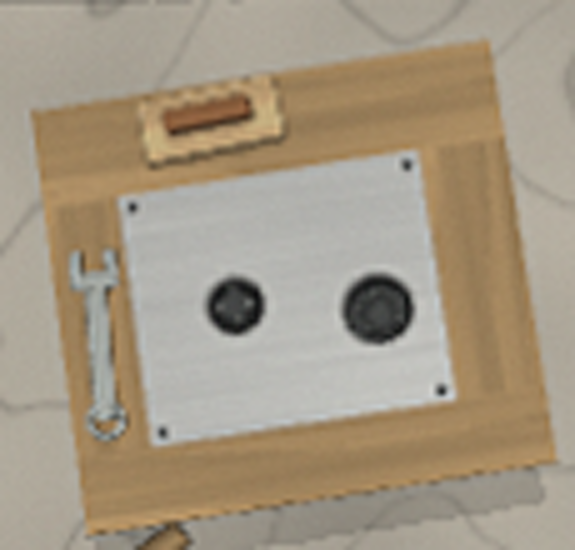

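View pics/z3.png

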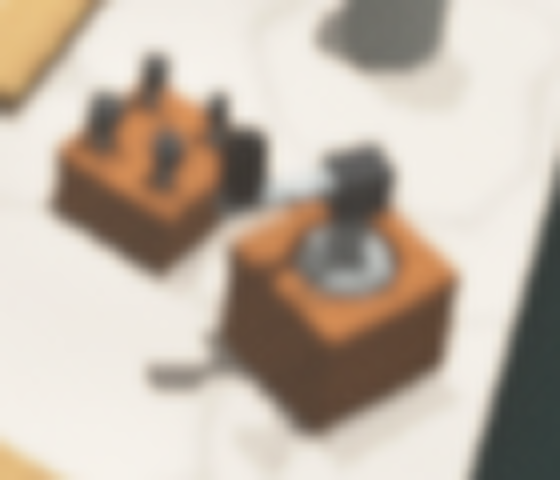

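View pics/z4.png

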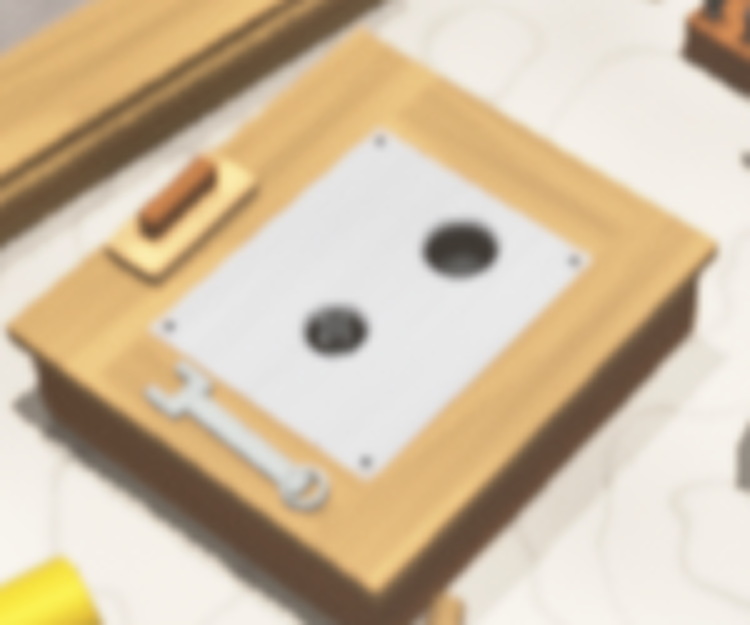

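```bash
python3 - <<'E'
from h import *
for n in('top0','side0'):
    d=load(n); im=d['color']; g=im.astype(float).mean(2); hsv=cv2.cvtColor(im,cv2.COLOR_RGB2HSV)
    x,y,w,h=(180,170,75,55) if n[0]=='t' else (165,180,105,75)
    # light plate
    plate=((hsv[...,1]<45)&(g>140)).astype(np.uint8); m=np.zeros_like(plate); m[y:y+h,x:x+w]=1
    c,hier=cv2.findContours(plate*m,cv2.RETR_CCOMP,cv2.CHAIN_APPROX_NONE)
    for i,ci in enumerate(c):
        if hier[0][i][3]>=0 and cv2.contourArea(ci)>30:
            # soft centroid of darkness
            xx,yy,ww,hh=cv2.boundingRect(ci); xx-=3;yy-=3;ww+=6;hh+=6
            s=g[yy:yy+hh,xx:xx+ww]; bg=np.median(np.r_[s[0],s[-1],s[:,0],s[:,-1]])
            wt=np.clip(bg-s-15,0,60)
            Y,X=np.mgrid[yy:yy+hh,xx:xx+ww]; uv=((X*wt).sum()/wt.sum(),(Y*wt).sum()/wt.sum())
            e=cv2.fitEllipse(ci); 
            print(n,'hole soft',uv,'ell',e,onz(d,uv,100),onz(d,e[0],100))
# crank knob / hub from views by hand pixel
f=lambda x0,y0,s,X,Y:(x0+(X+.5)/s-.5,y0+(Y+.5)/s-.5)
t=load('top0'); s=load('side0')
print('knob top',onz(t,f(285,165,8,190,330),169))
print('hub top',onz(t,f(285,165,8,300,385),135))
print('knob side(mid)',onz(s,f(270,140,8,245,170),151))
print('hub side',onz(s,f(270,140,8,360,185),120))
E
```

```text
top0 hole soft (np.float64(230.09060988052528), np.float64(196.29263074745745)) ell ((230.06564331054688, 196.36289978027344), (15.13408374786377, 15.856244087219238), 74.25235748291016) [525.11201437  95.59986229 100.        ] [524.8373928   95.70092705 100.        ]
top0 hole soft (np.float64(201.58089284835359), np.float64(195.66023527095535)) ell ((201.54815673828125, 195.6136474609375), (12.94959831237793, 13.150626182556152), 153.5023651123047) [529.78612346 207.15834103 100.        ] [529.97237475 207.28601786 100.        ]
side0 hole soft (np.float64(206.68205007085498), np.float64(220.73523854511103)) ell ((206.64329528808594, 220.9106903076172), (9.978363990783691, 12.997196197509766), 79.04187774658203) [529.87280818 213.3429842  100.        ] [529.38449776 213.93075843 100.        ]
side0 hole soft (np.float64(231.6221629313412), np.float64(204.30238349341872)) ell ((231.56837463378906, 204.41717529296875), (11.367579460144043, 15.26518726348877), 85.63851928710938) [525.32935899 101.89640427 100.        ] [525.07025614 102.38767462 100.        ]
knob top [ 474.51934413 -199.63482119  169.        ]
hub top [ 450.61929894 -255.96939246  135.        ]
knob side(mid) [ 474.11728394 -194.30640826  151.        ]
hub side [ 449.16247371 -251.10173598  120.        ]
```

arm_command --targets "40 70 20 7 85; 70 130 30 14 85; 100 190 30 21 85; 125 235 30 28 85; 145 270 30 35 85; 160 295 30 42 85; 165 305 30 47.4 85; 165 305 30 47.4 85"

```text
t: 0.77
tcp_pos: [380.4, -343.4, 259.3]
ee_rot: [-3.139, -0.0, 1.168]
force: [2.0, -0.2, 0.9]
opening: 84.8
```

```bash
python3 - <<'E'
from h import *
for n in('side','top'): d=grab(n,n+'1')
s=arm.read_state();print(s['t'],s['tcp_pos'],s['ee_rot'],s['joint_pos'],s['opening'],s['force'])
a=cv2.imread('pics/top1.png');b=cv2.imread('pics/side1.png')
f=lambda i,x,y,w,h,s:cv2.resize(i[y:y+h,x:x+w],None,fx=s,fy=s,interpolation=cv2.INTER_CUBIC)
cv2.imwrite('pics/z5.png',np.hstack([f(a,280,170,90,110,5),f(b,250,120,110,110,5)[:, :450]]) if 0 else f(a,270,170,100,110,5))
cv2.imwrite('pics/z6.png',f(b,260,110,110,110,5))
for n in('top1','side1'):
  d=load(n); print(n,proj(d,[s['tcp_pos']]))
E
```

```text
0.8667 [ 382.33970379 -340.45210672  259.48328366] [-3.13956484e+00 -2.73242032e-03  1.17000928e+00] [-7.77388011e-01 -6.26993176e-02  1.90944225e+00  1.86423972e-03
  1.29774076e+00 -3.77109064e-01] 84.94304038058732 [-0.09228195  0.62740605 -0.04875848]
top1 [[352.12413586 228.24402004]]
side1 [[349.34231312 132.90633555]]
```

View pics/z5.png

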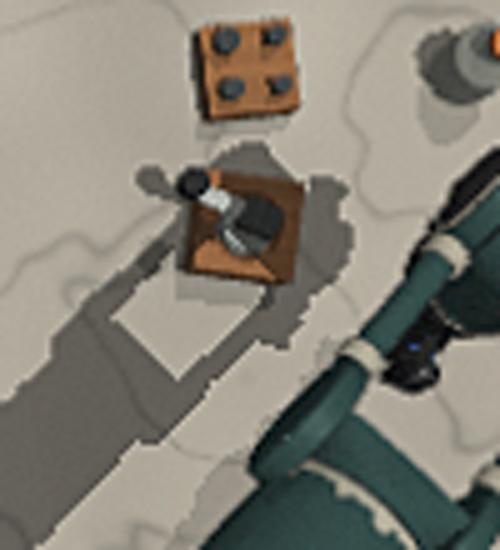

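View pics/z6.png

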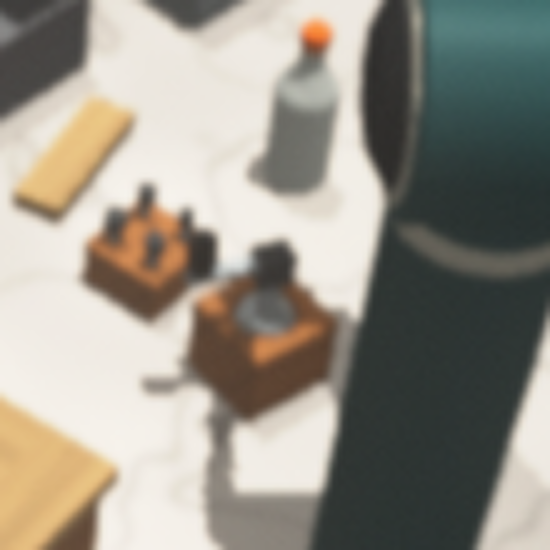

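arm_command --targets "25 35 -10 0 85; 50 67 -30 0 85; 67.7 87 -50 0 85; 67.7 87 -60 0 85; 67.7 87 -60 0 85; 67.7 87 -60 0 85"

```text
t: 1.37
tcp_pos: [449.1, -253.6, 198.4]
ee_rot: [-3.137, -0.002, 1.171]
force: [0.1, -0.4, -0.1]
opening: 85.0
```

```bash
cat > v.py <<'E'
from h import *
import sys
tag=sys.argv[1]; tx,ty,tw,th,ts,sx,sy,sw,sh,ss=map(int,sys.argv[2:12])
for n in('side','top'): d=grab(n,n+tag)
s=arm.read_state();print(s['t'],s['tcp_pos'],s['ee_rot'],s['joint_pos'],s['opening'],s['force'])
f=lambda i,x,y,w,h,s:cv2.resize(i[y:y+h,x:x+w],None,fx=s,fy=s,interpolation=cv2.INTER_CUBIC)
cv2.imwrite('pics/zt%s.png'%tag,f(cv2.imread('pics/top%s.png'%tag),tx,ty,tw,th,ts))
cv2.imwrite('pics/zs%s.png'%tag,f(cv2.imread('pics/side%s.png'%tag),sx,sy,sw,sh,ss))
E
python3 v.py 2 285 165 70 70 7 270 130 80 70 7
```

```text
1.4667 [ 449.87744264 -254.98585306  200.35223393] [-3.14055975e+00 -1.94127769e-03  1.16866386e+00] [-5.64989286e-01 -1.28006242e-02  1.97197102e+00  1.88775244e-03
  1.18375688e+00 -1.63571522e-01] 85.05744444348566 [-0.38059115  0.54778431  0.14549338]
```

View pics/zt2.png

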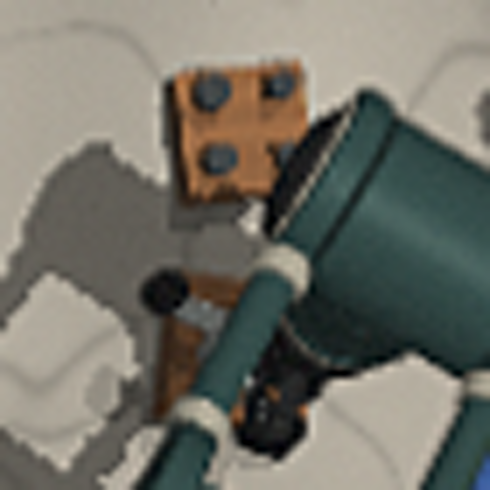

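View pics/zs2.png

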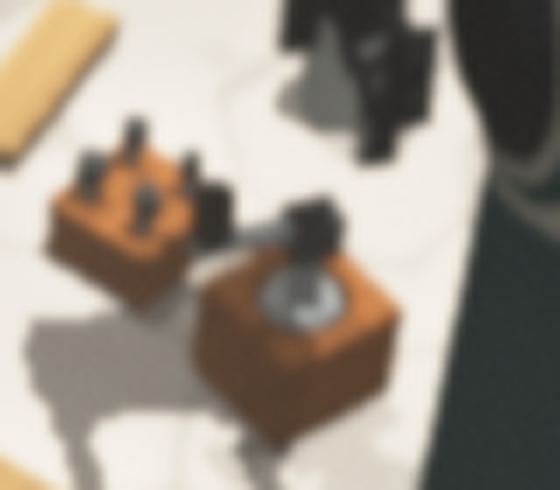

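```bash
python3 - <<'E'
from h import *
s=load('side2'); t=np.array([450,-254.5,0]); y=np.array([.918,-.396,0]); x=np.array([.396,.918,0])
for sg in(-1,1):
  for o in (42.5,57):
    for xx in(-11,11):
      for z in(213,):
        p=proj(s,[t+sg*o*y+xx*x+[0,0,z]])[0]; print(sg,o,xx,z,((p-[270,130]+.5)*7-.5).round())
a=cv2.imread('pics/side2.png')[115:165,300:345]
cv2.imwrite('pics/q.png',cv2.resize(a,None,fx=12,fy=12,interpolation=cv2.INTER_CUBIC))
E
```

```text
-1 42.5 -11 213 [393. 151.]
-1 42.5 11 213 [354. 161.]
-1 57 -11 213 [405. 170.]
-1 57 11 213 [366. 180.]
1 42.5 -11 213 [321.  45.]
1 42.5 11 213 [284.  54.]
1 57 -11 213 [310.  27.]
1 57 11 213 [272.  37.]
```

View pics/q.png

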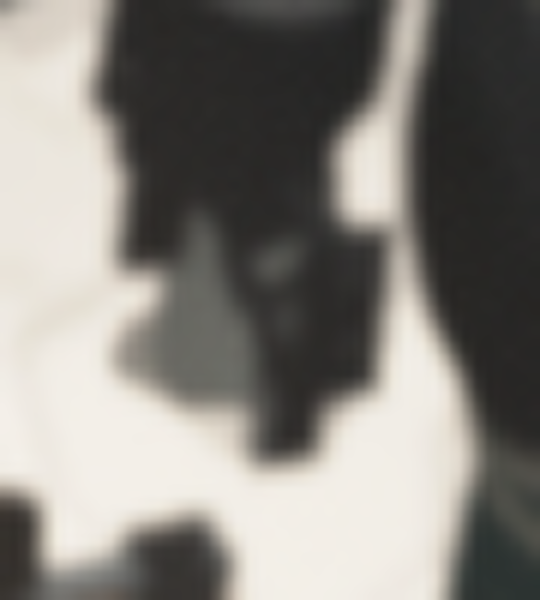

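arm_command --targets "0 1 -20 0 85; 0 2 -40 0 85; 0 2 -60 0 85; 0 2 -75 0 85; 0 2 -90 0 85; 0 2 -98 0 85; 0 2 -98 0 85; 0 2 -98 0 85"

```text
t: 2.13
tcp_pos: [449.9, -254.1, 103.1]
ee_rot: [-3.141, -0.002, 1.167]
force: [0.9, 1.0, 0.0]
opening: 85.0
```

```bash
python3 v.py 3 285 165 70 70 7 280 130 70 70 8
```

```text
2.2333 [ 450.69558953 -254.09354922  103.86247516] [ 3.14010554e+00 -1.49326752e-03  1.16785691e+00] [-5.62657966e-01  8.37391726e-02  2.06490574e+00  2.04401272e-03
  9.91717997e-01 -1.60834983e-01] 84.85227562185705 [ 0.46262028 -0.32267513  0.64841276]
```

View pics/zs3.png

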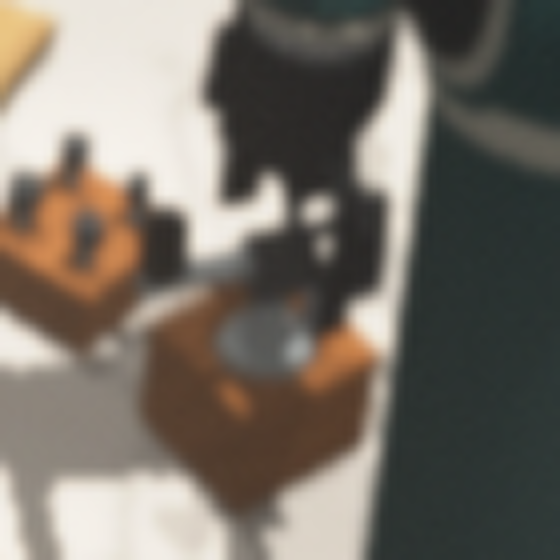

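View pics/zt3.png

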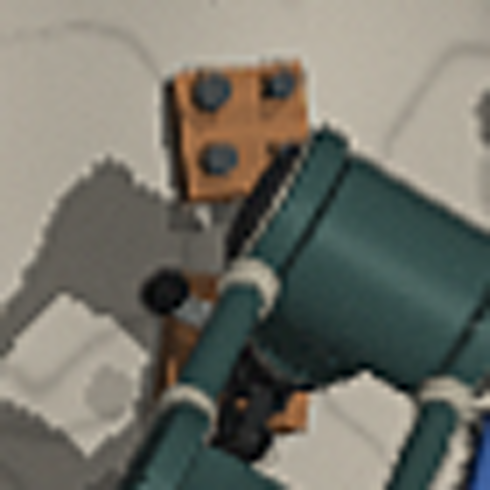

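```bash
python3 - <<'E'
from h import *
s=load('side3')
for P in ([450.2,-254,116],[449.2,-251.1,120],[449.2,-251.1,120]+15*np.array([.396,.918,0])):
  p=proj(s,[P])[0]; print(((p-[280,130]+.5)*8-.5).round())
E
```

```text
[282. 267.]
[280. 265.]
[251. 273.]
```

arm_command --targets "0 1.5 -2 0 85; 0 1.5 -2.5 0 50; 0 1.5 -2.5 0 30; 0 1.5 -2.5 0 10; 0 1.5 -2.5 0 10; 0 1.5 -2.5 0 10; 0 1.5 -2.5 0 10; 0 1.5 -2.5 0 10"

```text
t: 2.9
tcp_pos: [450.7, -252.6, 101.6]
ee_rot: [3.14, -0.001, 1.168]
force: [-0.3, 0.2, 3.2]
opening: 23.3
```

arm_command --targets "0 0 15 0 10; 0 0 35 0 10; 0 0 60 0 10; 0 0 90 0 10; 0 0 120 0 10; 0 0 140 0 10; 0 0 150 0 10; 0 0 150 0 10"

```text
t: 3.57
tcp_pos: [451.8, -253.3, 253.7]
ee_rot: [3.136, -0.001, 1.168]
force: [0.2, -1.3, -3.8]
opening: 23.2
```

```bash
python3 v.py 4 270 160 100 80 6 270 110 80 80 7
```

```text
3.6667 [ 450.00359781 -252.13030035  249.96002591] [-3.14089148e+00 -1.78800804e-03  1.16796928e+00] [-5.60114156e-01 -5.07016022e-02  1.91562288e+00  1.72990564e-03
  1.27764438e+00 -1.57788433e-01] 23.404442177714255 [-0.210804   -0.47603507 -3.87276465]
```

View pics/zs4.png

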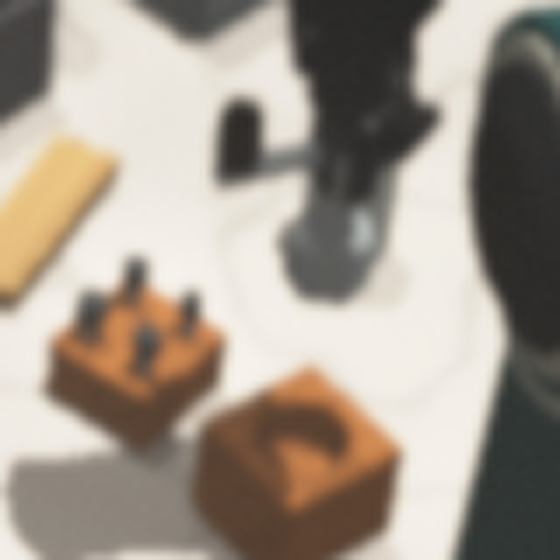

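arm_command --targets "4 15 0 0 10; 11 45 0 0 10; 20 83 0 0 10; 28 121 0 0 10; 37 159 0 0 10; 44 195 0 0 10; 50 225 0 0 10; 53 240 0 0 10"

```text
t: 4.33
tcp_pos: [501.5, -8.5, 246.7]
ee_rot: [-3.135, -0.002, 1.17]
force: [-0.1, -0.1, -3.3]
opening: 23.2
```

arm_command --targets "3 15 0 0 10; 7 35 -10 0 10; 12 60 -15 0 10; 16 80 -20 0 10; 20 97 -20 0 10; 23 107 -20 0 10; 23 109 -20 0 10; 23 109 -20 0 10"

```text
t: 5.0
tcp_pos: [523.7, 100.6, 225.1]
ee_rot: [-3.133, 0.0, 1.172]
force: [-0.2, -0.1, -3.9]
opening: 23.1
```

```bash
python3 v.py 5 185 150 80 80 7 190 140 90 90 6
```

```text
5.1 [524.04850947  99.72028785 226.01971724] [-3.13453522e+00 -4.73351508e-04  1.17020112e+00] [0.13871604 0.00289913 1.90779704 0.00426633 1.23671197 0.53789891] 23.480662365031097 [-0.15890697 -0.25041083 -4.08728187]
```

View pics/zs5.png

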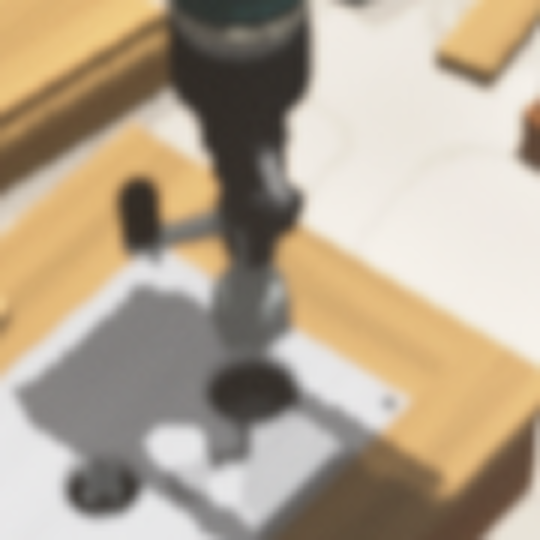

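View pics/zt5.png

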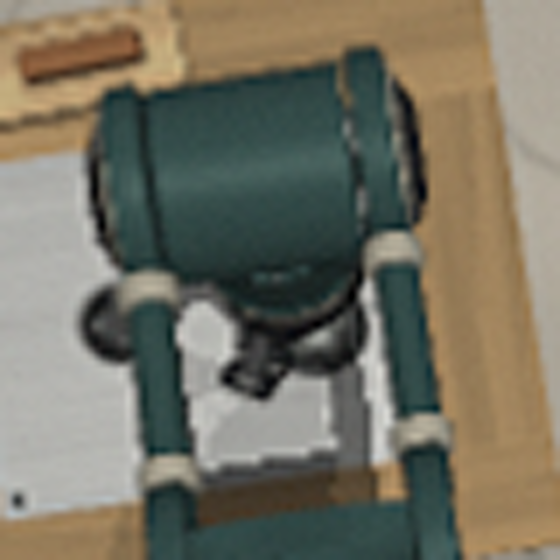

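```bash
python3 - <<'E'
from h import *
s=load('side5')
for P in ([524,100,159.5],[524,100,185],[525.2,101.9,100]):
  p=proj(s,[P])[0]; print(((p-[190,140]+.5)*6-.5).round(1))
# pixel jacobian at mouth
p=lambda P:proj(s,[P])[0]*6
b=p([524,100,159.5]); print(p([534,100,159.5])-b,p([524,110,159.5])-b,p([524,100,169.5])-b)
a=cv2.imread('pics/side5.png')[180:215,215:250]
cv2.imwrite('pics/q2.png',cv2.resize(a,None,fx=16,fy=16,interpolation=cv2.INTER_CUBIC))
E
```

```text
[254. 322.]
[253.1 292.7]
[252.4 388.4]
[-11.67686604  -9.58741795] [-12.94768709   9.06755697] [ -0.36903758 -11.41610401]
```

View pics/q2.png

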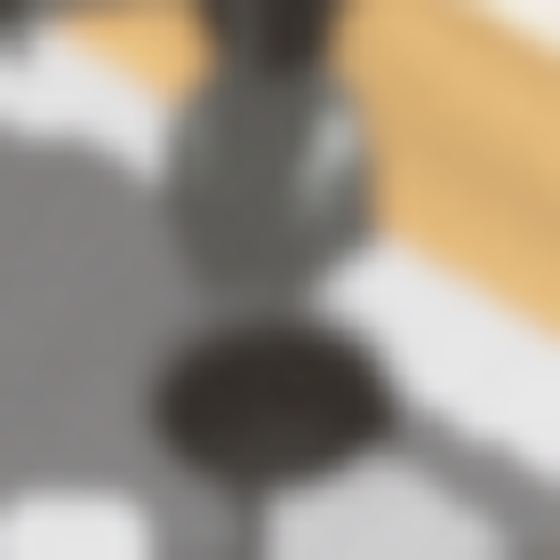

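arm_command --targets "0.5 0 -15 0 10; 1 0 -30 0 10; 1 0 -42 0 10; 1 0 -50 0 10; 1 0 -53 0 10; 1 0 -53 0 10"

```text
t: 5.6
tcp_pos: [524.3, 99.2, 172.0]
ee_rot: [-3.133, 0.001, 1.17]
force: [0.9, -0.4, -3.8]
opening: 23.3
```

```bash
python3 v.py 6 185 150 80 80 7 210 180 45 40 14
```

```text
5.7 [525.50733332  99.58053916 173.58648952] [-3.13534775e+00 -9.53512754e-04  1.16986933e+00] [0.13808375 0.04690392 1.9629619  0.00443528 1.13660068 0.53713212] 23.219444464781777 [ 1.13569701  0.09438602 -3.13642895]
```

View pics/zs6.png

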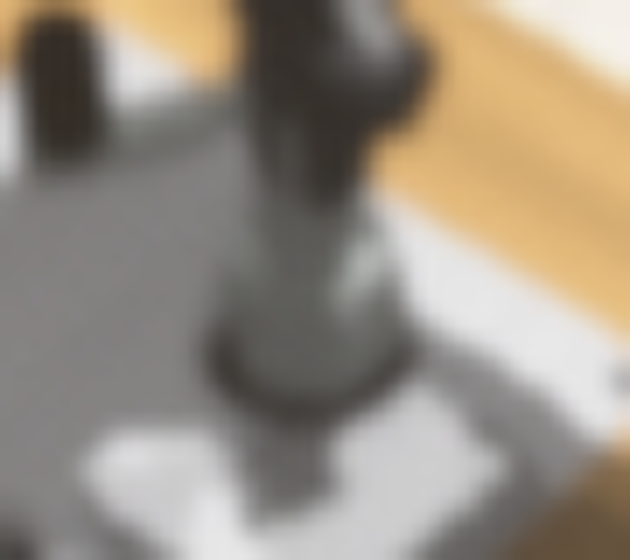

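View pics/zt6.png

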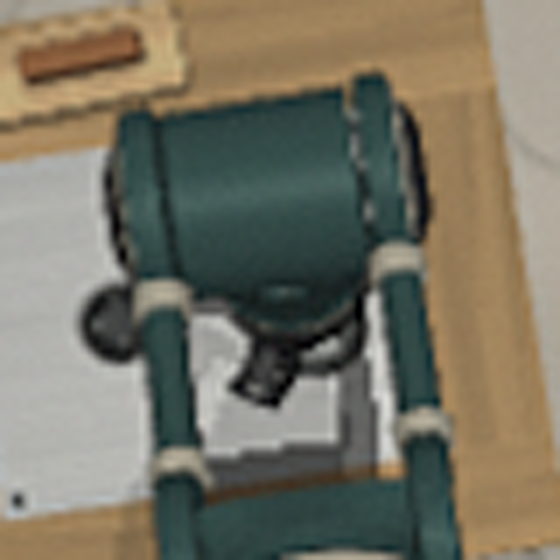

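arm_command --targets "0 0 -2 0 10; 0 0 -4 0 10; 0 0 -5 0 10; 0 0 -6 0 10; 0 0 -7 0 10; 0 0 -7 0 10"

```text
t: 6.2
tcp_pos: [525.3, 99.6, 166.3]
ee_rot: [-3.135, -0.001, 1.17]
force: [0.3, 0.4, -4.3]
opening: 23.4
```

arm_command --targets "0 0 -1.5 0 10; 0 0 -3 0 10; 0 0 -4.5 0 10; 0 0 -6 0 10; 0 0 -6 0 10"

```text
t: 6.62
tcp_pos: [525.0, 99.5, 159.8]
ee_rot: [-3.134, -0.0, 1.17]
force: [-0.3, -0.2, -3.0]
opening: 23.3
```

```bash
python3 v.py 7 185 150 80 80 7 210 180 45 40 14
```

```text
6.7167 [525.20536359  99.58447297 160.17341848] [-3.13468102e+00 -5.29716052e-04  1.16998118e+00] [0.13818294 0.05935528 1.97621346 0.00446447 1.11168774 0.53700649] 23.15570026907052 [-0.16680463 -0.60896769 -4.10310513]
```

View pics/zs7.png

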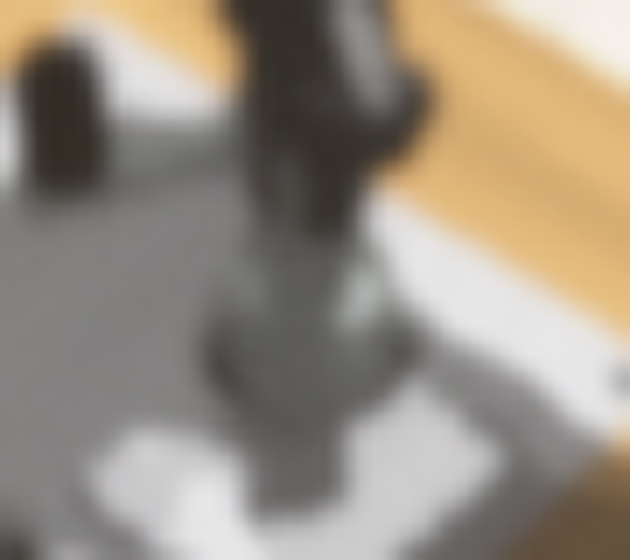

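arm_command --targets "0.5 -0.5 -2 0 10; 1 -1 -4 0 10; 1 -1 -6 0 10; 1 -1 -8 0 10; 1 -1 -10 0 10; 1 -1 -11 0 10; 1 -1 -11 0 10"

```text
t: 7.3
tcp_pos: [525.9, 98.5, 148.7]
ee_rot: [-3.134, -0.0, 1.17]
force: [-0.0, -0.1, -3.0]
opening: 23.5
```

```bash
python3 -c "
from h import *
s=arm.read_state();print(s['tcp_pos'],s['force'],s['wrist_torque'],s['ee_rot'])"
```

```text
[525.90839109  98.52120002 148.70747098] [-1.59705902e-03 -1.12820084e-01 -3.04798968e+00] [-0.02505723 -0.02332189  0.02935126] [-3.13404745e+00 -1.31514797e-04  1.17000698e+00]
```

arm_command --targets "1 0 0 0 10; 2 0 0 0 10; 2 0 0 0 10"

```text
t: 7.55
tcp_pos: [528.3, 98.6, 148.9]
ee_rot: [-3.134, -0.0, 1.17]
force: [0.1, -0.1, -3.4]
opening: 23.2
```

arm_command --targets "1 0 0 0 10; 1 0 0 0 10; 1 0 0 0 10"

```text
t: 7.8
tcp_pos: [529.5, 98.6, 149.0]
ee_rot: [-3.135, -0.001, 1.17]
force: [0.2, 0.8, -3.8]
opening: 23.2
```

arm_command --targets "1 0 0 0 10; 1 0 0 0 10; 1 0 0 0 10"

```text
t: 8.05
tcp_pos: [530.2, 98.6, 148.9]
ee_rot: [-3.134, -0.0, 1.17]
force: [-0.5, -0.0, -3.5]
opening: 23.1
```

arm_command --targets "1 0 0 0 10; 1 0 0 0 10; 1 0 0 0 10"

```text
t: 8.3
tcp_pos: [530.6, 98.6, 148.7]
ee_rot: [-3.133, 0.0, 1.17]
force: [-3.2, 0.7, -2.6]
opening: 23.4
```

arm_command --targets "1 0 0 0 10; 1 0 0 0 10; 1 0 0 0 10"

```text
t: 8.55
tcp_pos: [530.8, 98.7, 148.5]
ee_rot: [-3.131, 0.001, 1.17]
force: [-5.4, 1.2, -1.3]
opening: 23.2
```

arm_command --targets "-2 0 0 0 10; -4 0 0 0 10; -6 0 0 0 10; -6 0 0 0 10"

```text
t: 8.88
tcp_pos: [525.1, 98.7, 148.6]
ee_rot: [-3.132, 0.0, 1.17]
force: [-0.1, 0.6, -3.2]
opening: 23.6
```

arm_command --targets "-1 0 0 0 10; -1 0 0 0 10; -1 0 0 0 10"

```text
t: 9.13
tcp_pos: [524.3, 98.7, 148.8]
ee_rot: [-3.133, 0.0, 1.17]
force: [-0.1, 0.6, -3.4]
opening: 23.1
```

arm_command --targets "-1 0 0 0 10; -1 0 0 0 10; -1 0 0 0 10"

```text
t: 9.38
tcp_pos: [523.3, 98.6, 148.8]
ee_rot: [-3.133, 0.0, 1.17]
force: [0.4, -0.2, -4.1]
opening: 23.4
```

arm_command --targets "-1 0 0 0 10; -1 0 0 0 10; -1 0 0 0 10"

```text
t: 9.63
tcp_pos: [522.3, 98.6, 148.8]
ee_rot: [-3.133, 0.0, 1.17]
force: [0.1, 0.3, -3.5]
opening: 23.3
```

arm_command --targets "-0.7 0 0 0 10; -0.7 0 0 0 10; -0.7 0 0 0 10"

```text
t: 9.88
tcp_pos: [521.9, 98.7, 148.9]
ee_rot: [-3.134, -0.0, 1.17]
force: [1.7, 0.1, -5.0]
opening: 22.8
```

arm_command --targets "2 0 0 0 10; 4.3 0 0 0 10; 4.3 1 0 0 10; 4.3 2 0 0 10; 4.3 2.5 0 0 10; 4.3 2.5 0 0 10"

```text
t: 10.38
tcp_pos: [526.1, 101.3, 148.8]
ee_rot: [-3.133, -0.0, 1.17]
force: [0.6, 1.1, -3.6]
opening: 23.3
```

arm_command --targets "0 1 0 0 10; 0 1 0 0 10; 0 1 0 0 10"

```text
t: 10.63
tcp_pos: [526.0, 102.4, 148.8]
ee_rot: [-3.133, -0.0, 1.17]
force: [-0.6, -1.4, -3.0]
opening: 23.4
```

arm_command --targets "0 0.7 0 0 10; 0 0.7 0 0 10; 0 0.7 0 0 10"

```text
t: 10.88
tcp_pos: [526.0, 103.0, 148.8]
ee_rot: [-3.133, -0.0, 1.17]
force: [-0.2, -0.8, -4.9]
opening: 23.3
```

arm_command --targets "0 0.7 0 0 10; 0 0.7 0 0 10; 0 0.7 0 0 10"

```text
t: 11.13
tcp_pos: [526.0, 103.4, 148.8]
ee_rot: [-3.134, 0.001, 1.17]
force: [-0.0, -2.7, -2.6]
opening: 23.0
```

arm_command --targets "0 0.7 0 0 10; 0 0.7 0 0 10; 0 0.7 0 0 10"

```text
t: 11.38
tcp_pos: [526.0, 103.7, 148.9]
ee_rot: [-3.134, 0.001, 1.171]
force: [-0.7, -3.6, -2.9]
opening: 23.3
```

arm_command --targets "0 -2 0 0 10; 0 -4 0 0 10; 0 -6 0 0 10; 0 -7 0 0 10; 0 -7 0 0 10"

```text
t: 11.8
tcp_pos: [526.0, 96.6, 148.9]
ee_rot: [-3.134, 0.001, 1.17]
force: [-0.4, -0.5, -3.4]
opening: 23.4
```

arm_command --targets "0 -0.8 0 0 10; 0 -0.8 0 0 10; 0 -0.8 0 0 10"

```text
t: 12.05
tcp_pos: [526.0, 95.9, 148.8]
ee_rot: [-3.134, 0.001, 1.17]
force: [-0.7, 0.1, -4.1]
opening: 23.5
```

arm_command --targets "0 -0.8 0 0 10; 0 -0.8 0 0 10; 0 -0.8 0 0 10"

```text
t: 12.3
tcp_pos: [526.0, 95.3, 148.8]
ee_rot: [-3.134, 0.001, 1.17]
force: [-0.1, 0.5, -3.3]
opening: 23.3
```

arm_command --targets "0 -0.7 0 0 10; 0 -0.7 0 0 10; 0 -0.7 0 0 10"

```text
t: 12.55
tcp_pos: [526.1, 95.0, 149.0]
ee_rot: [-3.133, -0.0, 1.17]
force: [0.3, 3.5, -4.2]
opening: 23.3
```

arm_command --targets "0 -0.7 0 0 10; 0 -0.7 0 0 10; 0 -0.7 0 0 10"

```text
t: 12.8
tcp_pos: [526.0, 94.8, 149.0]
ee_rot: [-3.133, -0.001, 1.17]
force: [-0.7, 3.7, -3.4]
opening: 22.9
```

arm_command --targets "0.1 2 0 0 10; 0.2 4.3 0 0 10; 0.2 4.3 -2 0 10; 0.2 4.3 -4 0 10; 0.2 4.3 -6 0 10; 0.2 4.3 -7 0 10; 0.2 4.3 -7 0 10"

```text
t: 13.38
tcp_pos: [525.8, 98.8, 141.4]
ee_rot: [-3.132, -0.0, 1.17]
force: [0.0, 0.3, -4.0]
opening: 23.5
```

arm_command --targets "0 0 -1 0 10; 0 0 -2 0 10; 0 0 -2 0 10"

```text
t: 13.63
tcp_pos: [525.7, 98.7, 139.1]
ee_rot: [-3.132, -0.0, 1.17]
force: [-0.0, 0.0, -4.1]
opening: 23.0
```

arm_command --targets "0 0 -1 0 10; 0 0 -1.5 0 10; 0 0 -1.5 0 10"

```text
t: 13.88
tcp_pos: [525.5, 98.7, 137.5]
ee_rot: [-3.132, 0.0, 1.17]
force: [0.5, -0.3, -3.9]
opening: 23.4
```

arm_command --targets "0.6 0.4 -1 0 10; 0.6 0.4 -1.5 0 10; 0.6 0.4 -1.5 0 10"

```text
t: 14.13
tcp_pos: [526.3, 99.2, 136.5]
ee_rot: [-3.132, 0.0, 1.17]
force: [-1.1, -0.4, 0.1]
opening: 23.5
```

arm_command --targets "0.1 0 -1 0 10; 0.1 0 -1.5 0 10; 0.1 0 -1.5 0 10"

```text
t: 14.38
tcp_pos: [526.5, 99.2, 136.3]
ee_rot: [-3.132, -0.0, 1.17]
force: [-4.4, -0.8, 6.3]
opening: 23.4
```

arm_command --targets "-0.7 0 -1.2 -1 10; -0.7 0 -1.5 -2.5 10; -0.7 0 -1.5 -4 10; -0.7 0 -1.5 -5.5 10; -0.7 0 -1.5 -7 10; -0.7 0 -1.5 -8.5 10"

```text
t: 14.88
tcp_pos: [527.4, 99.0, 136.0]
ee_rot: [-3.135, -0.002, 1.02]
force: [-0.2, -1.4, 3.1]
opening: 23.4
```

arm_command --targets "0 0 -1.5 -1.5 10; 0 0 -1.5 -3 10; 0 0 -1.5 -4.5 10; 0 0 -1.5 -6 10; 0 0 -1.5 -7.5 10; 0 0 -1.5 -9 10"

```text
t: 15.38
tcp_pos: [527.9, 98.4, 135.9]
ee_rot: [-3.137, -0.001, 0.862]
force: [-2.6, -3.9, 5.2]
opening: 23.0
```

arm_command --targets "-0.7 -0.8 -1 0 10; -0.7 -0.8 -1 0 10; -0.7 -0.8 -1 0 10"

```text
t: 15.63
tcp_pos: [527.7, 98.0, 136.0]
ee_rot: [-3.137, -0.003, 0.862]
force: [-2.4, 1.4, 6.5]
opening: 23.3
```

arm_command --targets "-0.7 0 -1 -1.5 10; -0.7 0 -1.2 -3 10; -0.7 0 -1.2 -4.5 10; -0.7 0 -1.2 -6 10; -0.7 0 -1.2 -7.5 10; -0.7 0 -1.2 -9 10"

```text
t: 16.13
tcp_pos: [527.5, 97.7, 136.0]
ee_rot: [-3.138, -0.003, 0.704]
force: [-3.6, -1.1, 7.1]
opening: 23.2
```

arm_command --targets "-0.5 0 -1 -1.5 10; -0.5 0 -1.2 -3 10; -0.5 0 -1.2 -4.5 10; -0.5 0 -1.2 -6 10; -0.5 0 -1.2 -7.5 10; -0.5 0 -1.2 -9 10"

```text
t: 16.63
tcp_pos: [527.3, 97.5, 136.1]
ee_rot: [-3.139, -0.004, 0.547]
force: [-3.4, -1.9, 8.7]
opening: 23.2
```

arm_command --targets "-0.5 0 -0.6 -1.5 10; -0.5 0 -0.8 -3 10; -0.5 0 -0.8 -4.5 10; -0.5 0 -0.8 -6 10; -0.5 0 -0.8 -7.5 10; -0.5 0 -0.8 -9 10"

```text
t: 17.13
tcp_pos: [527.1, 97.4, 136.2]
ee_rot: [-3.14, -0.004, 0.389]
force: [-2.9, -1.4, 5.5]
opening: 23.1
```

arm_command --targets "-0.5 -0.2 -0.6 -1.5 10; -0.5 -0.2 -0.8 -3 10; -0.5 -0.2 -0.8 -4.5 10; -0.5 -0.2 -0.8 -6 10; -0.5 -0.2 -0.8 -7.5 10; -0.5 -0.2 -0.8 -9 10"

```text
t: 17.63
tcp_pos: [526.8, 97.2, 136.2]
ee_rot: [-3.14, -0.004, 0.231]
force: [-3.5, -0.7, 5.6]
opening: 23.5
```

arm_command --targets "-0.5 -0.2 -0.6 -1.5 10; -0.5 -0.2 -0.8 -3 10; -0.5 -0.2 -0.8 -4.5 10; -0.5 -0.2 -0.8 -6 10; -0.5 -0.2 -0.8 -7.5 10; -0.5 -0.2 -0.8 -9 10"

```text
t: 18.13
tcp_pos: [526.4, 97.0, 136.2]
ee_rot: [-3.14, -0.005, 0.073]
force: [-3.5, 0.4, 6.1]
opening: 23.1
```

arm_command --targets "0 0 2 0 10; -0.5 1 4 0 10; -0.5 1 5 0 10; -0.5 1 5 0 10"

```text
t: 18.47
tcp_pos: [525.9, 98.0, 140.8]
ee_rot: [-3.14, -0.005, 0.073]
force: [0.2, 0.3, -3.4]
opening: 23.5
```

arm_command --targets "-1 0 0 0 10; -2 0 0 0 10; -3 0 0 0 10; -3 0 0 0 10"

```text
t: 18.8
tcp_pos: [522.4, 98.0, 140.5]
ee_rot: [-3.14, -0.004, 0.073]
force: [0.6, 0.2, -4.0]
opening: 23.1
```

arm_command --targets "-0.7 0 0 0 10; -0.7 0 0 0 10; -0.7 0 0 0 10"

```text
t: 19.05
tcp_pos: [521.7, 98.0, 140.5]
ee_rot: [-3.14, -0.004, 0.073]
force: [-0.7, 0.8, -4.8]
opening: 23.4
```

arm_command --targets "-0.7 0 0 0 10; -0.7 0 0 0 10; -0.7 0 0 0 10"

```text
t: 19.3
tcp_pos: [521.1, 98.1, 140.6]
ee_rot: [-3.14, -0.004, 0.073]
force: [0.5, 0.2, -4.5]
opening: 23.7
```

arm_command --targets "-0.7 0 0 0 10; -0.7 0 0 0 10; -0.7 0 0 0 10"

```text
t: 19.55
tcp_pos: [520.9, 98.1, 140.7]
ee_rot: [-3.14, -0.005, 0.073]
force: [1.7, 0.3, -4.7]
opening: 22.7
```

arm_command --targets "2 0 0 0 10; 4 0 0 0 10; 6 0 0 0 10; 7 0 0 0 10; 7 0 0 0 10"

```text
t: 19.97
tcp_pos: [528.1, 98.1, 140.7]
ee_rot: [-3.14, -0.005, 0.073]
force: [-0.5, -0.8, -3.0]
opening: 23.2
```

arm_command --targets "0.6 0 0 0 10; 0.6 0 0 0 10; 0.6 0 0 0 10"

```text
t: 20.22
tcp_pos: [528.6, 98.1, 140.7]
ee_rot: [-3.14, -0.005, 0.073]
force: [-0.5, 1.0, -4.5]
opening: 23.4
```

arm_command --targets "0.6 0 0 0 10; 0.6 0 0 0 10; 0.6 0 0 0 10"

```text
t: 20.47
tcp_pos: [529.2, 98.1, 140.6]
ee_rot: [-3.14, -0.005, 0.073]
force: [-0.9, 0.9, -5.1]
opening: 23.2
```

arm_command --targets "0.6 0 0 0 10; 0.6 0 0 0 10; 0.6 0 0 0 10"

```text
t: 20.72
tcp_pos: [529.5, 98.1, 140.5]
ee_rot: [-3.14, -0.004, 0.073]
force: [-1.4, 0.0, -3.4]
opening: 23.1
```

arm_command --targets "0.6 0 0 0 10; 0.6 0 0 0 10; 0.6 0 0 0 10"

```text
t: 20.97
tcp_pos: [529.7, 98.2, 140.4]
ee_rot: [-3.14, -0.003, 0.073]
force: [-2.0, -0.2, -1.5]
opening: 23.0
```

arm_command --targets "-2 1 0 0 10; -4.5 2 0 0 10; -4.5 4 0 0 10; -4.5 5 0 0 10; -4.5 5 0 0 10"

```text
t: 21.38
tcp_pos: [525.1, 102.9, 140.4]
ee_rot: [-3.141, -0.003, 0.074]
force: [-0.8, -2.5, -3.4]
opening: 23.1
```

arm_command --targets "0 0.7 0 0 10; 0 0.7 0 0 10; 0 0.7 0 0 10"

```text
t: 21.63
tcp_pos: [525.2, 103.0, 140.4]
ee_rot: [3.141, -0.003, 0.074]
force: [-0.6, -4.7, -3.1]
opening: 23.3
```

arm_command --targets "0 0.7 0 0 10; 0 0.7 0 0 10; 0 0.7 0 0 10"

```text
t: 21.88
tcp_pos: [525.1, 103.2, 140.5]
ee_rot: [3.14, -0.003, 0.074]
force: [0.2, -5.1, -2.1]
opening: 23.3
```

arm_command --targets "0 -2 0 0 10; 0 -4 0 0 10; 0 -6 0 0 10; 0 -6.5 0 0 10; 0 -6.5 0 0 10"

```text
t: 22.3
tcp_pos: [525.2, 96.9, 140.5]
ee_rot: [3.141, -0.003, 0.074]
force: [-0.4, -0.3, -3.3]
opening: 23.0
```

arm_command --targets "0 -0.7 0 0 10; 0 -0.7 0 0 10; 0 -0.7 0 0 10"

```text
t: 22.55
tcp_pos: [525.3, 96.2, 140.5]
ee_rot: [3.141, -0.003, 0.074]
force: [-0.1, 0.2, -4.1]
opening: 23.0
```

arm_command --targets "0 -0.7 0 0 10; 0 -0.7 0 0 10; 0 -0.7 0 0 10"

```text
t: 22.8
tcp_pos: [525.3, 95.5, 140.5]
ee_rot: [3.141, -0.003, 0.074]
force: [0.7, -0.1, -3.6]
opening: 23.3
```

arm_command --targets "0 -0.7 0 0 10; 0 -0.7 0 0 10; 0 -0.7 0 0 10"

```text
t: 23.05
tcp_pos: [525.3, 94.9, 140.5]
ee_rot: [3.141, -0.003, 0.074]
force: [0.4, 1.8, -3.7]
opening: 22.9
```

arm_command --targets "0 -0.7 0 0 10; 0 -0.7 0 0 10; 0 -0.7 0 0 10"

```text
t: 23.3
tcp_pos: [525.3, 94.7, 140.5]
ee_rot: [-3.141, -0.003, 0.073]
force: [-0.3, 2.8, -2.3]
opening: 23.4
```

arm_command --targets "0.1 2 2 3 10; 0.2 4.1 2 10 10; 0.2 4.1 2 17 10; 0.3 4.1 2 24 10; 0.5 4.1 2 31 10; 0.7 4.2 2 38 10; 0.7 4.2 2 38 10; 0.7 4.2 2 38 10"

```text
t: 23.97
tcp_pos: [526.0, 98.6, 142.5]
ee_rot: [-3.141, -0.003, 0.733]
force: [0.7, 0.6, -4.0]
opening: 23.4
```

arm_command --targets "0 0 0 7 10; 0 0 0 14 10; 0 0 0 21 10; 0 0 0 25 10; 0 0 0 25 10; 0 0 0 25 10"

```text
t: 24.47
tcp_pos: [526.0, 98.4, 142.5]
ee_rot: [-3.141, -0.003, 1.166]
force: [0.2, -0.4, -3.5]
opening: 23.4
```

```bash
python3 -c "
from h import *
s=arm.read_state();print(s['tcp_pos'],s['force'],s['wrist_torque'],s['ee_rot'],s['joint_pos'])"
```

```text
[525.98930541  98.40298481 142.50775968] [ 0.23602836 -0.41992235 -3.52265855] [-0.04368927  0.00342898 -0.01845998] [-3.14148013e+00 -2.79240834e-03  1.16564850e+00] [0.13680105 0.07341797 1.99644144 0.00279273 1.07039093 0.54061046]
```

arm_command --targets "0 1.2 0 0 10; 0 1.2 -2 0 10; 0 1.2 -4 0 10; 0 1.2 -5 0 10; 0 1.2 -5 0 10"

```text
t: 24.88
tcp_pos: [525.6, 99.6, 137.0]
ee_rot: [-3.141, -0.002, 1.165]
force: [0.6, 0.2, -3.5]
opening: 23.2
```

arm_command --targets "0 0 -1 0 10; 0 0 -2 0 10; 0 0 -2 0 10"

```text
t: 25.13
tcp_pos: [525.9, 99.7, 136.3]
ee_rot: [-3.141, -0.003, 1.165]
force: [-2.6, 0.0, 3.4]
opening: 23.2
```

arm_command --targets "-0.3 0 -0.6 -1.5 10; -0.4 0 -0.6 -3 10; -0.4 0 -0.6 -4.5 10; -0.4 0 -0.6 -6 10; -0.4 -0.1 -0.6 -7.5 10; -0.4 -0.1 -0.6 -9 10"

```text
t: 25.63
tcp_pos: [526.4, 99.5, 136.3]
ee_rot: [3.14, -0.004, 1.007]
force: [-0.3, -1.0, -1.7]
opening: 23.6
```

```bash
python3 -c "
from h import *
s=arm.read_state();print(s['tcp_pos'],s['force'],s['wrist_torque'],s['ee_rot'],s['joint_pos'])"
```

```text
[526.43227194  99.54600671 136.30294228] [-0.33398891 -1.00274674 -1.68155057] [-0.1539411  -0.07138883 -0.00323829] [ 3.14031016 -0.00370721  1.00654811] [0.13909815 0.0798054  2.00209036 0.00229502 1.05632216 0.70222279]
```

arm_command --targets "-1 -0.2 -1 -1 10; -1 -0.2 -1.2 -2.5 10; -1 -0.2 -1.2 -4 10; -1 -0.2 -1.2 -5.5 10; -1 -0.2 -1.2 -7 10; -1 -0.3 -1.2 -8.5 10"

```text
t: 26.13
tcp_pos: [525.4, 99.2, 134.9]
ee_rot: [3.14, -0.004, 0.857]
force: [0.7, 0.8, -4.3]
opening: 23.3
```

arm_command --targets "-0.8 0 -1.2 -1 10; -0.8 0 -1.2 -2.5 10; -0.8 0 -1.2 -4 10; -0.8 0 -1.2 -5.5 10; -0.8 -0.1 -1.2 -7 10; -0.8 -0.1 -1.2 -8.5 10"

```text
t: 26.63
tcp_pos: [525.4, 99.0, 133.7]
ee_rot: [3.139, -0.005, 0.707]
force: [2.3, -0.9, -4.5]
opening: 23.4
```

arm_command --targets "0 0 -1.5 0 10; 0 0 -3 0 10; 0 0 -4.5 0 10; 0 0 -6 0 10; 0 0 -6 0 10"

```text
t: 27.05
tcp_pos: [525.8, 99.1, 128.6]
ee_rot: [3.138, -0.006, 0.708]
force: [-2.5, -1.0, 4.0]
opening: 22.8
```

arm_command --targets "-0.5 0 0 0 10; -0.5 0 -1 0 10; -0.5 0 -1.5 0 10; -0.5 0 -1.5 0 10"

```text
t: 27.38
tcp_pos: [525.7, 99.2, 128.2]
ee_rot: [3.138, -0.007, 0.708]
force: [-1.3, -0.4, 6.8]
opening: 23.0
```

```bash
python3 -c "
from h import *
s=arm.read_state();print(s['tcp_pos'],s['force'],s['wrist_torque'],s['ee_rot'],s['joint_pos'])"
```

```text
[525.70723135  99.15183964 128.15842954] [-1.30029284 -0.35034638  6.75000526] [-0.11629931  0.50244363  0.17382938] [ 3.13767073 -0.00674219  0.70842867] [1.39643042e-01 8.42799997e-02 2.01384101e+00 3.80045998e-04
 1.03567863e+00 1.00183139e+00]
```

arm_command --targets "-0.5 0 0.5 1 10; -0.8 0 0.5 2.5 10; -0.8 0 -0.5 3 10; -0.8 0 -1.5 3 10; -0.8 0 -1.8 3 10"

```text
t: 27.8
tcp_pos: [525.1, 99.1, 125.9]
ee_rot: [3.137, -0.007, 0.761]
force: [3.3, 0.3, -2.9]
opening: 23.6
```

```bash
python3 -c "
from h import *
s=arm.read_state();print(s['tcp_pos'],s['force'],s['wrist_torque'],s['ee_rot'],s['joint_pos'])"
```

```text
[525.10324666  99.0767998  125.87639833] [ 3.33534338  0.29175572 -2.93820068] [-0.11772093 -0.52813682  0.01731396] [ 3.13736083 -0.00698374  0.7605172 ] [1.39469057e-01 8.54183320e-02 2.01728055e+00 7.25305191e-04
 1.03075179e+00 9.49392563e-01]
```

arm_command --targets "0.2 0 -1.2 0 10; 0.2 0 -2.4 0 10; 0.2 0 -3.6 0 10; 0.2 0 -4.5 0 10; 0.2 0 -4.5 0 10"

```text
t: 28.22
tcp_pos: [525.2, 99.0, 121.0]
ee_rot: [3.138, -0.007, 0.761]
force: [2.2, 0.2, -4.2]
opening: 23.4
```

```bash
python3 -c "
from h import *
s=arm.read_state();print(s['tcp_pos'],s['force'],s['wrist_torque'],s['ee_rot'],s['joint_pos'])"
```

```text
[525.15431511  99.04993021 120.99796127] [ 2.15136811  0.15068002 -4.23628339] [-0.07418471 -0.40472337  0.0569548 ] [ 3.13752579 -0.00668353  0.7605116 ] [1.39432149e-01 9.11576950e-02 2.02104622e+00 6.82116841e-04
 1.02158691e+00 9.49376660e-01]
```

arm_command --targets "0.1 0 -1 0 10; 0.1 0 -2 0 10; 0.1 0 -3 0 10; 0.1 0 -3.5 0 10; 0.1 0 -3.5 0 10"

```text
t: 28.63
tcp_pos: [525.2, 99.1, 117.3]
ee_rot: [3.138, -0.007, 0.761]
force: [2.2, -0.2, -3.8]
opening: 23.4
```

arm_command --targets "0 0 -1 0 10; 0 0 -1.5 0 10; 0 0 -1.5 0 10"

```text
t: 28.88
tcp_pos: [525.3, 99.2, 116.4]
ee_rot: [3.138, -0.007, 0.76]
force: [-0.6, 0.8, 2.8]
opening: 23.3
```

arm_command --targets "0 0 0.3 0 30; 0 0 0.5 0 50; 0 0 0.5 0 60; 0 0 0.5 0 60; 0 0 0.5 0 60"

```text
t: 29.3
tcp_pos: [525.2, 99.2, 116.9]
ee_rot: [3.138, -0.007, 0.76]
force: [-0.1, 0.0, -0.6]
opening: 60.1
```

arm_command --targets "0 0 8 0 60; 0 0 20 0 60; 0 0 40 0 60; 0 0 65 0 60; 0 0 85 0 60; 0 0 100 0 60; 0 0 105 0 60; 0 0 105 0 60"

```text
t: 29.97
tcp_pos: [526.8, 99.4, 225.0]
ee_rot: [3.135, -0.011, 0.761]
force: [0.1, -0.8, 0.7]
opening: 59.8
```

```bash
python3 v.py 8 170 150 100 80 7 180 150 90 80 7
```

```text
30.0667 [525.01439831  99.13079809 221.78403479] [ 3.13777657 -0.0066672   0.76042994] [ 1.39492663e-01 -1.50288330e-03  1.92015811e+00  8.26869667e-04
  1.21529470e+00  9.49586933e-01] 59.956530221124254 [-0.06245713 -0.05941677  0.16787457]
```

View pics/zs8.png

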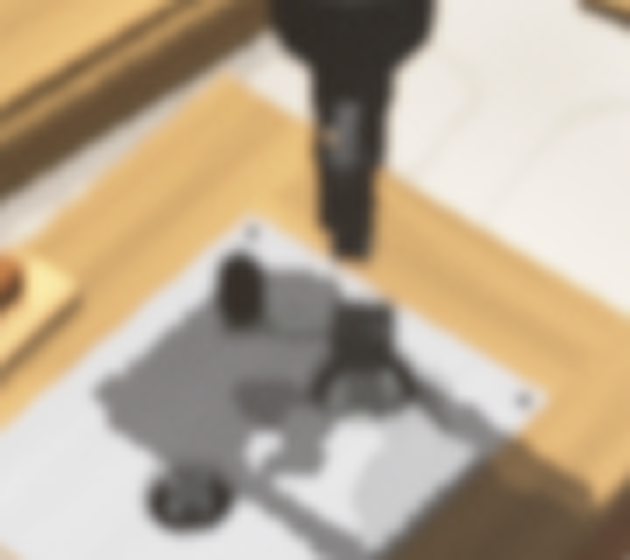

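View pics/zt8.png

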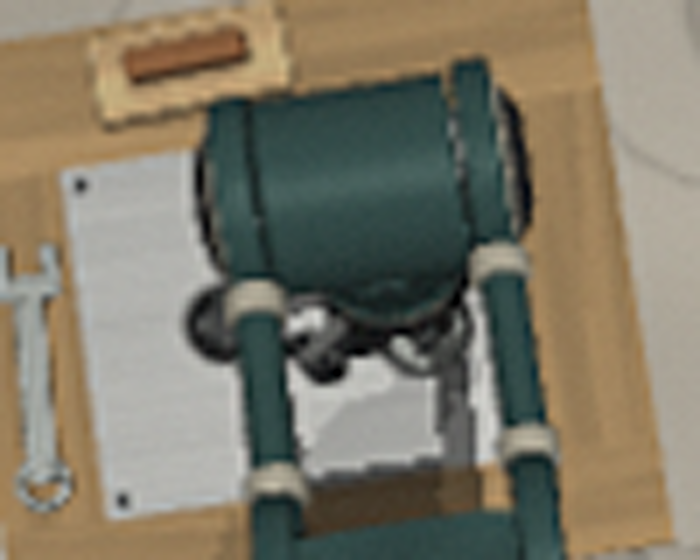

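```bash
python3 - <<'E'
from h import *
s=load('side8'); f=lambda X,Y:(180+(X+.5)/7-.5,150+(Y+.5)/7-.5)
print(onz(s,f(240,291),166),onz(s,f(362,338),137))
for P in([568.4,141.2,166],[525,99.8,135]):
  p=proj(s,[P])[0];print(((p-[180,150]+.5)*7-.5).round())
E
```

```text
[569.37480986 142.42324626 166.        ] [524.53602895 103.11685145 137.        ]
[243. 291.]
[366. 337.]
```

arm_command --targets "10 10 0 0 60; 25 24 0 0 60; 38 36 0 0 60; 43.5 42.3 -5 0 60; 43.5 42.3 -20 0 60; 43.5 42.3 -35 0 60; 43.5 42.3 -40 0 60; 43.5 42.3 -40 0 60"

```text
t: 30.73
tcp_pos: [566.4, 141.3, 178.3]
ee_rot: [3.141, -0.001, 0.761]
force: [-0.5, 1.1, -0.3]
opening: 59.7
```

```bash
python3 v.py 9 170 150 100 80 7 180 150 90 80 7
```

```text
30.8333 [568.16162265 141.4426464  181.15836606] [ 3.13854584 -0.00546687  0.76043993] [2.01259206e-01 1.28734057e-01 1.85927453e+00 3.48106081e-04
 1.14733357e+00 1.01148188e+00] 59.923101620017526 [-0.05843948 -0.44460898  0.33123755]
```

View pics/zs9.png

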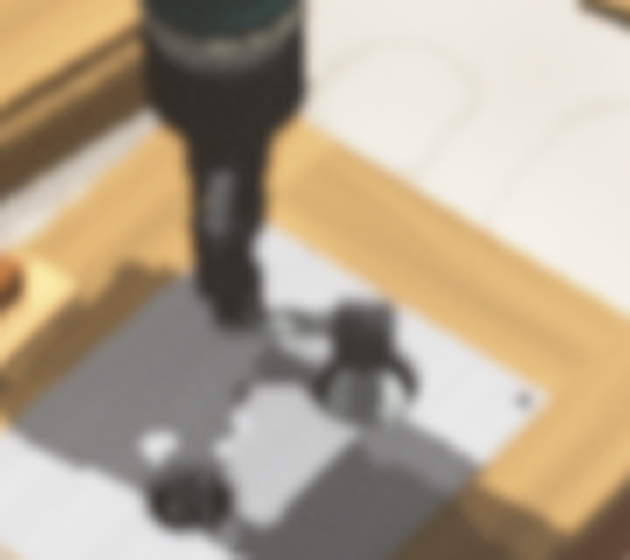

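arm_command --targets "0.3 0 -10 0 60; 0.3 0 -18 0 60; 0.3 0 -24 0 60; 0.3 0 -24 0 60; 0.3 0 -24 0 40; 0.3 0 -24 0 15; 0.3 0 -24 0 10; 0.3 0 -24 0 10"

```text
t: 31.5
tcp_pos: [569.0, 141.5, 157.9]
ee_rot: [3.138, -0.007, 0.76]
force: [0.6, 0.0, 1.0]
opening: 21.8
```

arm_command --targets "0 0 0 0 10; 0 0 0 0 10; 0 0 0 0 10"

```text
t: 31.75
tcp_pos: [569.0, 141.5, 157.9]
ee_rot: [3.138, -0.007, 0.76]
force: [0.1, -0.3, -0.8]
opening: 22.1
```

```bash
cat > w.py <<'E'
from h import *
import sys
step=float(sys.argv[1]); n=int(sys.argv[2]); r=60.
C=np.array([525.4,100.2]) if len(sys.argv)<5 else np.array([float(sys.argv[3]),float(sys.argv[4])])
s=arm.read_state(); p=s['tcp_pos']; v=p[:2]-C; a=np.arctan2(v[1],v[0])
u=v/np.hypot(*v); f=s['force']
print('t',s['t'],'ang',np.degrees(a).round(1),'rad',np.hypot(*v).round(2),'z',p[2].round(1),'F radial',(f[:2]@u).round(1),'F ccw',(f[:2]@[-u[1],u[0]]).round(1),'Fz',f[2].round(1),'op',s['opening'].round(1))
o=[]
for i in range(1,n+1):
    b=a-np.radians(step*i); q=C+r*np.array([np.cos(b),np.sin(b)])-p[:2]; o.append('%.1f %.1f %.1f 0 10'%(q[0],q[1],157.9-p[2]))
print('; '.join(o))
E
python3 w.py 3 8
```

```text
Traceback (most recent call last):
  File "w.py", line 7, in <module>
    print('t',s['t'],'ang',np.degrees(a).round(1),'rad',np.hypot(*v).round(2),'z',p[2].round(1),'F radial',(f[:2]@u).round(1),'F ccw',(f[:2]@[-u[1],u[0]]).round(1),'Fz',f[2].round(1),'op',s['opening'].round(1))
                                                                                                                                                                                            ^^^^^^^^^^^^^^^^^^
AttributeError: 'float' object has no attribute 'round'
```

```bash
sed -i "s/s\['opening'\].round(1)/round(s['opening'],1)/" w.py; python3 w.py 3 8
```

```text
t 31.75 ang 43.5 rad 60.05 z 157.9 F radial -0.1 F ccw -0.3 Fz -0.8 op 22.1
2.1 -2.4 -0.0 0 10; 4.0 -4.8 -0.0 0 10; 5.9 -7.4 -0.0 0 10; 7.6 -10.0 -0.0 0 10; 9.2 -12.7 -0.0 0 10; 10.6 -15.5 -0.0 0 10; 11.9 -18.4 -0.0 0 10; 13.0 -21.3 -0.0 0 10
```

arm_command --targets "2.1 -2.4 0 0 10; 4.0 -4.8 0 0 10; 5.9 -7.4 0 0 10; 7.6 -10.0 0 0 10; 9.2 -12.7 0 0 10; 10.6 -15.5 0 0 10; 11.9 -18.4 0 0 10; 13.0 -21.3 0 0 10"

```text
t: 32.42
tcp_pos: [582.2, 120.0, 158.0]
ee_rot: [3.138, -0.007, 0.76]
force: [-0.4, 2.2, 0.3]
opening: 22.0
```

```bash
python3 w.py 5 8
```

```text
t 32.4167 ang 19.2 rad 60.17 z 158.0 F radial 0.3 F ccw 2.3 Fz 0.3 op 22.0
1.3 -5.1 -0.1 0 10; 2.4 -10.2 -0.1 0 10; 3.0 -15.4 -0.1 0 10; 3.2 -20.6 -0.1 0 10; 2.9 -25.9 -0.1 0 10; 2.1 -31.0 -0.1 0 10; 0.9 -36.1 -0.1 0 10; -0.7 -41.1 -0.1 0 10
```

arm_command --targets "1.3 -5.1 0 0 10; 2.4 -10.2 0 0 10; 3.0 -15.4 0 0 10; 3.2 -20.6 0 0 10; 2.9 -25.9 0 0 10; 2.1 -31.0 0 0 10; 0.9 -36.1 0 0 10; -0.7 -41.1 0 0 10"

```text
t: 33.08
tcp_pos: [581.7, 78.3, 158.1]
ee_rot: [3.137, -0.007, 0.76]
force: [0.2, 2.7, -0.8]
opening: 22.1
```

```bash
python3 w.py 5 8
```

```text
t 33.0833 ang -21.3 rad 60.4 z 158.1 F radial -0.8 F ccw 2.6 Fz -0.8 op 22.1
-2.5 -4.6 -0.2 0 10; -5.0 -9.2 -0.2 0 10; -7.9 -13.6 -0.2 0 10; -11.2 -17.7 -0.2 0 10; -14.8 -21.4 -0.2 0 10; -18.8 -24.9 -0.2 0 10; -23.0 -28.0 -0.2 0 10; -27.5 -30.7 -0.2 0 10
```

arm_command --targets "-2.5 -4.6 -0.2 0 10; -5.0 -9.2 -0.2 0 10; -7.9 -13.6 -0.2 0 10; -11.2 -17.7 -0.2 0 10; -14.8 -21.4 -0.2 0 10; -18.8 -24.9 -0.2 0 10; -23.0 -28.0 -0.2 0 10; -27.5 -30.7 -0.2 0 10"

```text
t: 33.75
tcp_pos: [554.1, 47.0, 158.1]
ee_rot: [3.136, -0.008, 0.76]
force: [2.3, 0.6, -0.1]
opening: 21.9
```

```bash
python3 w.py 5 8
```

```text
t 33.75 ang -61.6 rad 60.45 z 158.1 F radial 0.6 F ccw 2.3 Fz -0.1 op 21.9
-4.9 -1.9 -0.2 0 10; -9.8 -3.8 -0.2 0 10; -14.8 -5.2 -0.2 0 10; -20.0 -6.2 -0.2 0 10; -25.2 -6.7 -0.2 0 10; -30.4 -6.8 -0.2 0 10; -35.6 -6.4 -0.2 0 10; -40.8 -5.6 -0.2 0 10
```

arm_command --targets "-4.9 -1.9 -0.2 0 10; -9.8 -3.8 -0.2 0 10; -14.8 -5.2 -0.2 0 10; -20.0 -6.2 -0.2 0 10; -25.2 -6.7 -0.2 0 10; -30.4 -6.8 -0.2 0 10; -35.6 -6.4 -0.2 0 10; -40.8 -5.6 -0.2 0 10"

```text
t: 34.42
tcp_pos: [512.9, 41.2, 158.1]
ee_rot: [3.136, -0.008, 0.76]
force: [3.0, -2.2, 1.5]
opening: 21.8
```

```bash
python3 w.py 5 8
```

```text
t 34.4167 ang -102.0 rad 60.32 z 158.1 F radial 1.6 F ccw 3.4 Fz 1.5 op 21.8
-5.0 1.6 -0.2 0 10; -9.9 3.4 -0.2 0 10; -14.7 5.5 -0.2 0 10; -19.3 8.1 -0.2 0 10; -23.6 11.1 -0.2 0 10; -27.6 14.4 -0.2 0 10; -31.3 18.1 -0.2 0 10; -34.7 22.1 -0.2 0 10
```

arm_command --targets "-5.0 1.6 -0.2 0 10; -9.9 3.4 -0.2 0 10; -14.7 5.5 -0.2 0 10; -19.3 8.1 -0.2 0 10; -23.6 11.1 -0.2 0 10; -27.6 14.4 -0.2 0 10; -31.3 18.1 -0.2 0 10; -34.7 22.1 -0.2 0 10"

```text
t: 35.08
tcp_pos: [477.6, 63.6, 157.9]
ee_rot: [3.136, -0.007, 0.76]
force: [1.1, -2.3, 2.2]
opening: 21.9
```

```bash
python3 w.py 5 8
```

```text
t 35.0833 ang -142.6 rad 60.19 z 157.9 F radial 0.6 F ccw 2.5 Fz 2.2 op 21.9
-2.8 4.4 0.0 0 10; -5.5 8.9 0.0 0 10; -7.7 13.7 0.0 0 10; -9.5 18.6 0.0 0 10; -10.8 23.7 0.0 0 10; -11.7 28.8 0.0 0 10; -12.2 34.0 0.0 0 10; -12.1 39.3 0.0 0 10
```

arm_command --targets "-2.8 4.4 0 0 10; -5.5 8.9 0 0 10; -7.7 13.7 0 0 10; -9.5 18.6 0 0 10; -10.8 23.7 0 0 10; -11.7 28.8 0 0 10; -12.2 34.0 0 0 10; -12.1 39.3 0 0 10"

```text
t: 35.75
tcp_pos: [465.3, 103.3, 157.7]
ee_rot: [3.136, -0.007, 0.76]
force: [1.1, -3.6, 1.3]
opening: 22.1
```

```bash
python3 w.py 5 8
```

```text
t 35.75 ang 177.0 rad 60.18 z 157.7 F radial -1.3 F ccw 3.5 Fz 1.3 op 22.1
0.7 5.2 0.2 0 10; 1.6 10.3 0.2 0 10; 3.0 15.4 0.2 0 10; 4.9 20.3 0.2 0 10; 7.1 25.0 0.2 0 10; 9.8 29.5 0.2 0 10; 12.8 33.8 0.2 0 10; 16.2 37.8 0.2 0 10
```

arm_command --targets "0.7 5.2 0.2 0 10; 1.6 10.3 0.2 0 10; 3.0 15.4 0.2 0 10; 4.9 20.3 0.2 0 10; 7.1 25.0 0.2 0 10; 9.8 29.5 0.2 0 10; 12.8 33.8 0.2 0 10; 16.2 37.8 0.2 0 10"

```text
t: 36.42
tcp_pos: [481.4, 141.4, 157.6]
ee_rot: [3.136, -0.006, 0.761]
force: [-0.2, -3.3, 0.9]
opening: 22.2
```

```bash
python3 w.py 4 8
```

```text
t 36.4167 ang 136.9 rad 60.29 z 157.6 F radial -2.1 F ccw 2.5 Fz 0.9 op 22.2
3.2 2.8 0.3 0 10; 6.3 5.5 0.3 0 10; 9.7 8.0 0.3 0 10; 13.2 10.3 0.3 0 10; 16.9 12.3 0.3 0 10; 20.7 14.1 0.3 0 10; 24.6 15.6 0.3 0 10; 28.6 16.8 0.3 0 10
```

arm_command --targets "3.2 2.8 0.3 0 10; 6.3 5.5 0.3 0 10; 9.7 8.0 0.3 0 10; 13.2 10.3 0.3 0 10; 16.9 12.3 0.3 0 10; 20.7 14.1 0.3 0 10; 24.6 15.6 0.3 0 10; 28.6 16.8 0.3 0 10"

```text
t: 37.08
tcp_pos: [509.9, 158.4, 157.6]
ee_rot: [3.137, -0.005, 0.76]
force: [-1.6, -2.5, -0.4]
opening: 21.6
```

```bash
python3 w.py 2.5 8
```

```text
t 37.0833 ang 104.9 rad 60.28 z 157.6 F radial -2.0 F ccw 2.2 Fz -0.4 op 21.6
2.6 0.3 0.3 0 10; 5.2 0.9 0.3 0 10; 7.8 1.3 0.3 0 10; 10.4 1.5 0.3 0 10; 13.0 1.7 0.3 0 10; 15.6 1.8 0.3 0 10; 18.2 1.7 0.3 0 10; 20.8 1.5 0.3 0 10
```

arm_command --targets "2.6 0.3 0.3 0 10; 5.2 0.9 0.3 0 10; 7.8 1.3 0.3 0 10; 10.4 1.5 0.3 0 10; 13.0 1.7 0.3 0 10; 15.6 1.8 0.3 0 10; 18.2 1.7 0.3 0 10; 20.8 1.5 0.3 0 10"

```text
t: 37.75
tcp_pos: [530.7, 160.1, 157.8]
ee_rot: [3.138, -0.005, 0.76]
force: [-3.2, -0.3, -1.1]
opening: 21.8
```

```bash
python3 w.py 1.8 8
```

```text
t 37.75 ang 85.0 rad 60.16 z 157.8 F radial -0.6 F ccw 3.2 Fz -1.1 op 21.8
1.9 -0.4 0.1 0 10; 3.7 -0.6 0.1 0 10; 5.6 -0.9 0.1 0 10; 7.4 -1.3 0.1 0 10; 9.3 -1.7 0.1 0 10; 11.1 -2.2 0.1 0 10; 12.9 -2.8 0.1 0 10; 14.7 -3.3 0.1 0 10
```

arm_command --targets "1.9 -0.4 0.1 0 10; 3.7 -0.6 0.1 0 10; 5.6 -0.9 0.1 0 10; 7.4 -1.3 0.1 0 10; 9.3 -1.7 0.1 0 10; 11.1 -2.2 0.1 0 10; 12.9 -2.8 0.1 0 10; 14.7 -3.3 0.1 0 10"

```text
t: 38.42
tcp_pos: [545.5, 156.9, 157.8]
ee_rot: [3.138, -0.005, 0.76]
force: [-3.1, -0.3, -1.6]
opening: 21.8
```

```bash
python3 w.py 1.5 2
```

```text
t 38.4167 ang 70.4 rad 60.16 z 157.8 F radial -1.3 F ccw 2.8 Fz -1.6 op 21.8
1.4 -0.7 0.1 0 10; 2.9 -1.3 0.1 0 10
```

arm_command --targets "1.5 -0.5 0.1 0 10; 2.9 -1.2 0.1 0 10"

```text
t: 38.58
tcp_pos: [548.6, 155.7, 157.9]
ee_rot: [3.138, -0.005, 0.76]
force: [-1.2, 1.0, -1.9]
opening: 22.0
```

arm_command --targets "1.5 -0.6 0.1 0 10; 2.9 -1.3 0.1 0 10"

```text
t: 38.75
tcp_pos: [551.6, 154.4, 157.9]
ee_rot: [3.139, -0.005, 0.76]
force: [-2.9, 0.1, -2.3]
opening: 21.9
```

arm_command --targets "1.4 -0.7 0.1 0 10; 2.8 -1.4 0.1 0 10"

```text
t: 38.92
tcp_pos: [554.4, 152.9, 157.9]
ee_rot: [3.139, -0.005, 0.76]
force: [-2.9, 0.8, -2.1]
opening: 22.0
```

```bash
python3 w.py 1.5 6
```

```text
t 38.9167 ang 61.2 rad 60.18 z 157.9 F radial -0.7 F ccw 2.9 Fz -2.1 op 22.0
1.3 -0.9 -0.0 0 10; 2.6 -1.7 -0.0 0 10; 3.9 -2.6 -0.0 0 10; 5.2 -3.5 -0.0 0 10; 6.5 -4.4 -0.0 0 10; 7.8 -5.3 -0.0 0 10
```

arm_command --targets "1.4 -0.8 0 0 10; 2.7 -1.6 0 0 10"

```text
t: 39.08
tcp_pos: [557.3, 151.3, 157.9]
ee_rot: [3.139, -0.005, 0.76]
force: [-3.1, 0.6, -2.3]
opening: 21.9
```

arm_command --targets "1.3 -0.9 0 0 10; 2.6 -1.8 0 0 10"

```text
t: 39.25
tcp_pos: [560.0, 149.4, 157.9]
ee_rot: [3.139, -0.005, 0.76]
force: [-3.1, -0.0, -1.9]
opening: 21.9
```

arm_command --targets "1.3 -0.9 0 0 10; 2.5 -1.9 0 0 10"

```text
t: 39.42
tcp_pos: [562.7, 147.5, 157.9]
ee_rot: [3.139, -0.005, 0.76]
force: [-2.4, 1.3, -1.8]
opening: 22.0
```

arm_command --targets "1.2 -1 0 0 10; 2.4 -2 0 0 10"

```text
t: 39.58
tcp_pos: [565.3, 145.4, 157.9]
ee_rot: [3.139, -0.005, 0.76]
force: [-2.2, 0.5, -2.1]
opening: 21.3
```

```bash
python3 w.py 1.5 6
```

```text
t 39.5833 ang 48.6 rad 60.28 z 157.9 F radial -1.1 F ccw 2.0 Fz -2.1 op 21.3
1.0 -1.3 -0.0 0 10; 2.1 -2.3 -0.0 0 10; 3.2 -3.5 -0.0 0 10; 4.3 -4.6 -0.0 0 10; 5.4 -5.8 -0.0 0 10; 6.4 -7.0 -0.0 0 10
```

arm_command --targets "1.1 -1.2 0 0 10; 2.2 -2.3 0 0 10"

```text
t: 39.75
tcp_pos: [567.7, 143.1, 157.9]
ee_rot: [3.139, -0.005, 0.76]
force: [-3.3, 1.7, -1.8]
opening: 22.1
```

arm_command --targets "1.1 -1.2 0 0 10; 2.1 -2.3 0 0 10"

```text
t: 39.92
tcp_pos: [569.9, 140.7, 158.0]
ee_rot: [3.139, -0.006, 0.76]
force: [-1.8, 0.6, -2.0]
opening: 21.9
```

arm_command --targets "1 -1.2 0 0 10; 2 -2.4 0 0 10"

```text
t: 40.08
tcp_pos: [572.1, 138.3, 158.0]
ee_rot: [3.139, -0.006, 0.76]
force: [-2.5, 0.5, -2.6]
opening: 21.5
```

arm_command --targets "0.9 -1.3 0 0 10; 1.9 -2.5 0 0 10"

```text
t: 40.25
tcp_pos: [574.1, 135.6, 158.0]
ee_rot: [3.139, -0.006, 0.76]
force: [-2.4, 2.2, -0.9]
opening: 22.0
```

```bash
python3 w.py 1.5 6
```

```text
t 40.25 ang 36.0 rad 60.25 z 158.0 F radial -0.7 F ccw 3.2 Fz -0.9 op 22.0
0.7 -1.4 -0.1 0 10; 1.6 -2.7 -0.1 0 10; 2.4 -4.1 -0.1 0 10; 3.2 -5.4 -0.1 0 10; 4.0 -6.8 -0.1 0 10; 4.7 -8.2 -0.1 0 10
```

arm_command --targets "0.8 -1.3 0 0 10; 1.7 -2.6 0 0 10"

```text
t: 40.42
tcp_pos: [575.9, 132.9, 158.0]
ee_rot: [3.139, -0.006, 0.76]
force: [-2.5, 0.1, -1.8]
opening: 21.7
```

arm_command --targets "0.8 -1.3 0 0 10; 1.6 -2.7 0 0 10"

```text
t: 40.58
tcp_pos: [577.7, 130.1, 158.0]
ee_rot: [3.139, -0.006, 0.76]
force: [-2.5, 1.8, -2.2]
opening: 22.0
```

arm_command --targets "0.7 -1.4 0 0 10; 1.4 -2.8 0 0 10"

```text
t: 40.75
tcp_pos: [579.2, 127.2, 158.0]
ee_rot: [3.139, -0.006, 0.76]
force: [-1.7, 1.4, -2.3]
opening: 21.8
```

arm_command --targets "0.6 -1.4 0 0 10; 1.2 -2.9 0 0 10"

```text
t: 40.92
tcp_pos: [580.6, 124.3, 158.1]
ee_rot: [3.139, -0.007, 0.76]
force: [-2.1, 2.4, -1.9]
opening: 21.7
```

```bash
python3 w.py 1.5 6
```

```text
t 40.9167 ang 23.6 rad 60.21 z 158.1 F radial -0.9 F ccw 3.0 Fz -1.9 op 21.7
0.4 -1.5 -0.2 0 10; 1.0 -3.0 -0.2 0 10; 1.5 -4.5 -0.2 0 10; 2.0 -6.0 -0.2 0 10; 2.5 -7.5 -0.2 0 10; 2.9 -9.0 -0.2 0 10
```

Wound 380° so far, still about 3 N at the knob.

arm_command --targets "0.5 -1.5 0 0 10; 1.1 -2.9 -0.1 0 10"

```text
t: 41.08
tcp_pos: [581.2, 122.7, 158.1]
ee_rot: [-3.141, -0.008, 0.759]
force: [-4.2, 7.6, -0.2]
opening: 21.8
```

arm_command --targets "0.5 -1.5 0 0 10; 0.9 -3 -0.1 0 10"

```text
t: 41.25
tcp_pos: [581.4, 121.9, 158.3]
ee_rot: [-3.137, -0.01, 0.758]
force: [-5.0, 10.2, 1.2]
opening: 22.0
```

arm_command --targets "0.4 -1.5 0 0 10; 0.8 -3 -0.1 0 10"

```text
t: 41.42
tcp_pos: [581.4, 121.4, 158.3]
ee_rot: [-3.133, -0.012, 0.758]
force: [-4.4, 12.0, -0.6]
opening: 21.7
```

arm_command --targets "0.3 -1.5 0 0 10; 0.6 -3.1 -0.1 0 10"

```text
t: 41.58
tcp_pos: [581.4, 121.0, 158.5]
ee_rot: [-3.128, -0.014, 0.757]
force: [-4.8, 12.3, 0.0]
opening: 22.0
```

```bash
python3 w.py 1.5 6
```

```text
t 41.5833 ang 20.4 rad 59.77 z 158.5 F radial -0.2 F ccw 13.3 Fz 0.0 op 22.0
0.7 -1.4 -0.6 0 10; 1.2 -2.9 -0.6 0 10; 1.7 -4.4 -0.6 0 10; 2.1 -5.9 -0.6 0 10; 2.5 -7.4 -0.6 0 10; 2.8 -9.0 -0.6 0 10
```

arm_command --targets "0 0 0 0 10; 0 0.3 0 0 10; -0.1 0.5 0 0 10; -0.1 0.5 0 0 10"

```text
t: 41.92
tcp_pos: [581.1, 122.0, 158.5]
ee_rot: [-3.127, -0.015, 0.757]
force: [-3.2, 4.6, -2.7]
opening: 21.7
```

arm_command --targets "-0.1 0.4 0 0 10; -0.1 0.4 0 0 25; -0.1 0.4 0 0 45; -0.1 0.4 0 0 60; -0.1 0.4 0 0 60; -0.1 0.4 0 0 60"

```text
t: 42.42
tcp_pos: [581.9, 122.1, 159.2]
ee_rot: [-3.129, -0.016, 0.757]
force: [-0.2, 0.2, 0.3]
opening: 60.1
```

arm_command --targets "0 0 5 0 60; 0 0 15 0 60; 0 0 30 0 60; 0 0 50 0 60; 0 0 75 0 60; 0 0 100 0 60; 0 0 120 0 60; 0 0 120 0 60"

```text
t: 43.08
tcp_pos: [585.1, 122.5, 286.6]
ee_rot: [-3.135, -0.025, 0.757]
force: [0.7, -0.0, 1.6]
opening: 60.1
```

arm_command --targets "-5 -10 0 0 60; -15 -40 0 0 60; -25 -80 0 0 60; -35 -120 0 0 60; -45 -160 0 0 60; -50 -190 0 0 60; -50 -200 0 0 60; -50 -200 0 0 60"

```text
t: 43.75
tcp_pos: [533.9, -80.2, 285.8]
ee_rot: [-3.135, -0.024, 0.753]
force: [0.5, 0.1, -0.8]
opening: 60.0
```

```bash
python3 v.py 10 150 130 130 110 6 150 150 110 90 7
```

```text
43.85 [534.6347176  -77.36071821 285.98938133] [-3.13403207 -0.02515549  0.75578176] [-0.20589655 -0.02883388  1.8288566   0.02567686  1.33345277  0.60308672] 59.96152657874156 [ 0.41296854 -0.26695135  0.87503728]
```

View pics/zs10.png

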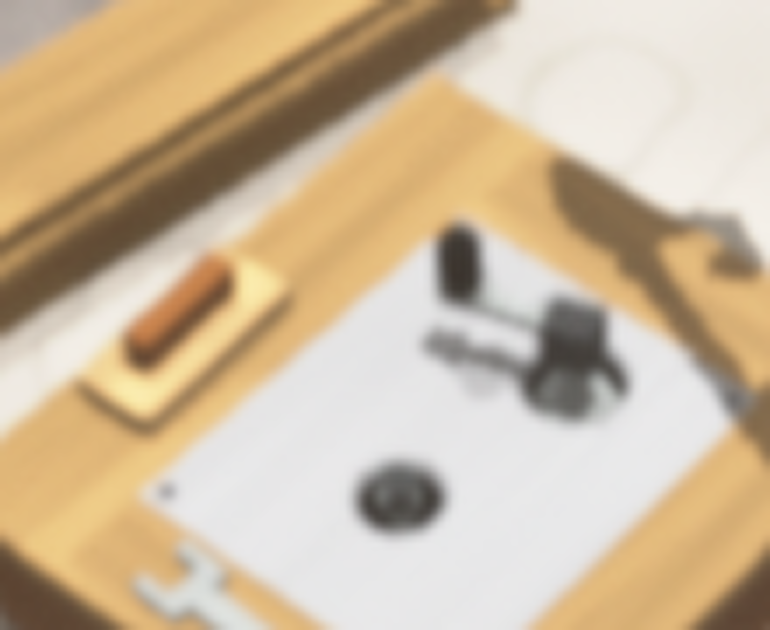

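View pics/zt10.png

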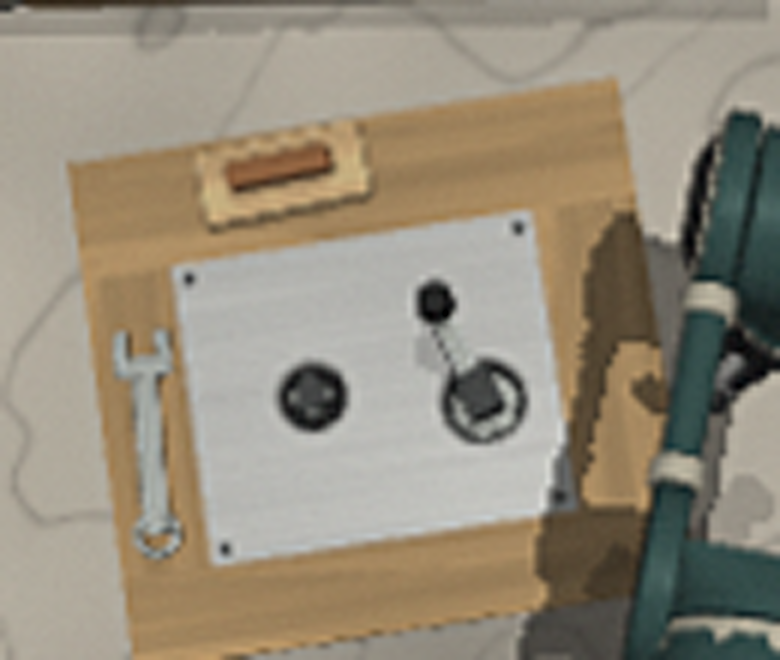

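```bash
python3 -c "
from h import *
print(order.sign_off())"
```

```text
the job is handed in; nothing more can be done
None
```

The crank is on the spindle, and I wound it clockwise until the lift hit its stop. The gripper has let go and is clear of everything. The job was handed in at about 44 s, inside the 72 s limit.

- **Seating:** I lifted the crank from its stand and found the crank hole's centre by touching its walls lightly. The first search for the hexagon, a turn of about 63°, failed because the crank was up to 2 mm off centre. After re-centring, the second search dropped it in. It stuck briefly on the way down, with about 11 N of press. I turned it back 3° within its play and it went down. It came to rest 20 mm below the spindle's top face, the full depth to the shoulder, and the last press was about 7 N.
- **Winding:** I held the knob and wound about 383° (6.7 rad) at roughly 2–3.5 N. It then went hard, and the force rose to about 13 N at the knob. That is above the 10 N that shows the stop and below the 20 N that strains it. The total is within the expected 6–8 rad.
- **Last checks:** The final pictures show the crank upright in its hole with its arm where I left it, and the push block and wrench not visibly moved. I did not measure the cutter's height directly; the stop was judged by force and angle only.
- **Disagreement:** The two cameras differed by about 5–6 mm in y, so I relied on touch for the final alignment.

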